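# Air the kitchen while putting the washed cups away

## Robot

A 6-joint arm with a two-finger parallel gripper is mounted at the origin on the work surface. World frame = base frame: x ahead of the robot, y to its left, z up, the work surface at z = 0. Lengths are in mm, angles in rad, forces in N, time in s.
With the tool pointing down it reaches from about 325 to 775 mm from the base axis. Payload 5.5 kg.
Tool frame: the origin (TCP) lies on the centre line of the jaws, within the pads' length; the fingertips stand 8 mm ahead of it and the grasp point (between the pads) lies 11 mm behind it; z points along the fingers, y is the line along which they close (so a half turn about z gives the same grasp; the last joint's range is limited). The gripper opens to 85 mm and grips with 20 to 120 N. Pads are 22 mm wide; open, the fingers measure 114 mm over their backs; the gripper's body (76 mm by 85 mm) begins 54 mm behind the grasp point. The pads swing forward as they close: fully open they stand 13 mm farther back than shut.
Start: joints at [-1.173, 0.091, 1.231, -0, 1.82, -0.057], TCP at [263.571, -539.024, 218.575] pointing down, gripper open.
Joint ranges: [-2.87, 2.87], [-0.86, 2.18], [0.17, 2.46], [-1.51, 4.65], [0.06, 2.69], [-2.65, 2.65]. Speed limits (rad/s): [2.57, 2.57, 3.01, 3.14, 3.14, 3.14].

## Interface

Orientations are given as a unit quaternion [x, y, z, w].
In Python, from plant import ctrl gives the robot as it stands.
- The arm moves only by the shell command python3 -m crank 'ROWS'. ROWS is JSON, a list of rows, each a list of 7 numbers: the turn, a rotation vector about the tool's x, y, z in degrees, then the shift along the tool's x, y, z in cm, then the opening, from 0 (shut) to 1 (fully open). A call has 1 to 5 rows; each row shifts and turns the commanded pose from where the row before left it, along the tool's axes as they then stand; what a row does not reach is not made up. A row lasts 1/10 s, in which the tool goes at most 50 mm and 8.59 degrees, less where a joint would pass 70% of its speed; a pose out of reach is approached as far as the arm can. A call with a gripper value outside its range is refused whole. The fingers move at their own pace and stop on an object; the grip force is fixed at half the most. Time passes only in rows, so rows that do not move let the fingers close. It gives the time, the measured TCP pose, the force, the opening and the grip force at its end, in the units of the state.
- ctrl.state(): the state, without advancing time (a new reading comes with each control period).
- ctrl.read_camera(name): name is "scene" or "side" or "wrist"; returns (picture, depth): 480x640x3 uint8, red, green, blue; 480x640 float32, mm along the optical axis (not along the pixel's ray), 0 where there is no reading.
- ctrl.camera_model(name): a dict with "fx", "fy", "cx", "cy" (pixels), "extrinsics" (4x4, takes a point from camera to world coordinates). Camera axes: x right, y down, z forward; pixel columns grow to the right and rows downward; lengths in mm; the calibration is good to about 2 mm. A picture is of the moment at which its call begins: read the wrist's pose just before it. camera_model takes no time and is no camera call; for the wrist camera it gives the pose at the moment of the call.
- ctrl.finish_job(): hands the job in; it is judged then, once.
The state is a dict: "time": time; "q": joint angles; "qd": joint speeds; "effort": joint torques, N m; "position": TCP position; "eef_rot": TCP orientation; "wrist_force": force on the tool from outside, world axes, zero at the start; "torque": the same for the moment, N m; "gripper_width": finger opening in mm; "grip_force": force on a finger pad.
Only numpy, scipy, OpenCV 4.12 (cv2) and the standard library are available. Lean on these libraries where they do the work, as an engineer would, in place of code of your own. Each camera call takes 0.05 s, during which the arm holds its last target. There are 200 camera calls.

## Task

Air the kitchen while you put the washed cups away: first push the window switch's lever over to its open side, hold it there for about a second and let it spring back, then pull the extractor's knob out until it clicks, and with the extractor running hang every cup from the draining mat by its handle on the rack's hooks. When all the cups hang, push the extractor's knob fully back in, and only then push the window lever over to its shut side, hold it for about a second and let it spring back. Never drive the window shut while the extractor runs, and leave the glass tumbler standing.

Things in the scene. Friction and masses are not known exactly. Their poses are not given: they have to be found in the camera images.
- switch: window switch: white box 100 x 160 x 52 mm (x, y, z) on the worktop, with a grey plate on top and an upright paddle lever in the middle. Origin: centre of its underside. The lever swings along the box's own y axis: the end of the plate at +y carries a raised hollow square frame (open), the end at -y a raised solid black square (shut)
- window_lever (a joint): angle of the window lever, rad: 0 upright, positive leaning to the switch's +y (open, hollow frame), negative to -y (shut, solid square), stops at +-0.42. Well over means beyond 0.25. It is spring-centred (0.30 N m/rad) and springs back to 0 when let go. It pivots about an axis 46 mm above the worktop; the window motor runs only while it is held over
- lever_tip (a point): middle of the lever's top end, 98 mm above the worktop when upright. The lever is an aluminium paddle 26 mm wide (along the switch's x), 10 mm thick (along its y), standing 43 mm above the plate, whose top is 55 mm above the worktop
- extractor: worktop extractor: brushed metal box 170 x 170 x 95 mm, slatted intake on the far half of its top, a black push-pull knob on the near half, 48 mm from the centre towards -x; short round duct stub on the +x side. Origin: centre of its underside
- fan_knob (a joint): travel of the push-pull knob, m: 0 pushed in (off), 0.014 pulled straight up to its detent (running). It snaps to either end; it takes about 6 to 7 N to leave one, and past the middle (0.007) it goes on by itself
- fan_knob_top (a point): centre of the knob's flat top: 120 mm above the worktop when in, 134 mm when out. The knob's head is a disc 34 mm in diameter and 17 mm thick on a 14 mm stem; when in, there are 8 mm between its underside and the box
- rack: cup rack: wooden foot 130 x 340 x 16 mm, two steel posts (y +-130 mm), a 16 mm bar 440 mm long along y, its axis 210 mm above the worktop. Four hooks of 7 mm rod leave the bar level along -x, 104 mm long, at y -195, -65, 65 and 195 mm, then turn up: the tip is at x -109 mm and rises to 226 mm above the worktop. Origin: under the middle of the bar
- hook0 (a point): point on the axis of hook 0 (y -195 mm on the rack), 75 mm from the bar and 34 mm short of the tip: a good place for a handle
- hook1 (a point): point on the axis of hook 1 (y -65 mm on the rack), 75 mm from the bar and 34 mm short of the tip: a good place for a handle
- hook2 (a point): point on the axis of hook 2 (y 65 mm on the rack), 75 mm from the bar and 34 mm short of the tip: a good place for a handle
- hook3 (a point): point on the axis of hook 3 (y 195 mm on the rack), 75 mm from the bar and 34 mm short of the tip: a good place for a handle
- cup0: one of 2 to 4 identical straight cream stoneware coffee cups, mouth down on the mat at the start (may be absent): 68 mm diameter, 58 mm tall, 0.17 kg. Origin: centre of the mouth rim, on the mat; z along its axis to its foot (up at the start). An ear handle sticks out along its +y, which starts pointing to the robot's left or right, within 0.5 rad
- cup1: one of 2 to 4 identical straight cream stoneware coffee cups, mouth down on the mat at the start (may be absent): 68 mm diameter, 58 mm tall, 0.17 kg. Origin: centre of the mouth rim, on the mat; z along its axis to its foot (up at the start). An ear handle sticks out along its +y, which starts pointing to the robot's left or right, within 0.5 rad
- cup2: one of 2 to 4 identical straight cream stoneware coffee cups, mouth down on the mat at the start (may be absent): 68 mm diameter, 58 mm tall, 0.17 kg. Origin: centre of the mouth rim, on the mat; z along its axis to its foot (up at the start). An ear handle sticks out along its +y, which starts pointing to the robot's left or right, within 0.5 rad
- cup3: one of 2 to 4 identical straight cream stoneware coffee cups, mouth down on the mat at the start (may be absent): 68 mm diameter, 58 mm tall, 0.17 kg. Origin: centre of the mouth rim, on the mat; z along its axis to its foot (up at the start). An ear handle sticks out along its +y, which starts pointing to the robot's left or right, within 0.5 rad
- cup0_loop (a point): centre of the opening of this cup's handle, 46 mm from the cup's axis along its +y and 29 mm along z from the rim. The handle is a loop of 9 mm round bar in the cup's y-z plane; its opening is 24.5 mm wide (y 34 to 58.5 mm) and 33 mm high (z 12.5 to 45.5 mm), its outer edge 67.5 mm from the axis
- cup1_loop (a point): centre of the opening of this cup's handle, 46 mm from the cup's axis along its +y and 29 mm along z from the rim. The handle is a loop of 9 mm round bar in the cup's y-z plane; its opening is 24.5 mm wide (y 34 to 58.5 mm) and 33 mm high (z 12.5 to 45.5 mm), its outer edge 67.5 mm from the axis
- cup2_loop (a point): centre of the opening of this cup's handle, 46 mm from the cup's axis along its +y and 29 mm along z from the rim. The handle is a loop of 9 mm round bar in the cup's y-z plane; its opening is 24.5 mm wide (y 34 to 58.5 mm) and 33 mm high (z 12.5 to 45.5 mm), its outer edge 67.5 mm from the axis
- cup3_loop (a point): centre of the opening of this cup's handle, 46 mm from the cup's axis along its +y and 29 mm along z from the rim. The handle is a loop of 9 mm round bar in the cup's y-z plane; its opening is 24.5 mm wide (y 34 to 58.5 mm) and 33 mm high (z 12.5 to 45.5 mm), its outer edge 67.5 mm from the axis
- mat: grey ribbed draining mat, 130 x 520 x 4 mm (x, y, z), fixed; origin at the centre of its underside
- tumbler: bystander: glass tumbler, no handle, mouth down on the worktop between the mat and the rack, 64 mm diameter, 90 mm tall; origin at the centre of its rim

How it is judged (in metres and radians):
On the way, in this order (a step that is already met when the one before it is completed fails the run):
1. the window lever is held well over to its open side (value of joint window_lever above 0.25 rad), for 0.6 s.
2. the lever is let go and has sprung back (value of joint window_lever between -0.07 and 0.07 rad), for 0.2 s.
3. the extractor knob is out at its detent (value of joint fan_knob above 0.0115 m), for 0.2 s.
4. every cup hangs by its handle on a hook, the extractor running (value of joint fan_knob above 0.0115 m and (distance between cup0_loop and hook0 below 0.05 m or distance between cup0_loop and hook1 below 0.05 m or distance between cup0_loop and hook2 below 0.05 m or distance between cup0_loop and hook3 below 0.05 m) and (distance between cup1_loop and hook0 below 0.05 m or distance between cup1_loop and hook1 below 0.05 m or distance between cup1_loop and hook2 below 0.05 m or distance between cup1_loop and hook3 below 0.05 m) and (distance between cup2_loop and hook0 below 0.05 m or distance between cup2_loop and hook1 below 0.05 m or distance between cup2_loop and hook2 below 0.05 m or distance between cup2_loop and hook3 below 0.05 m) and (distance between cup3_loop and hook0 below 0.05 m or distance between cup3_loop and hook1 below 0.05 m or distance between cup3_loop and hook2 below 0.05 m or distance between cup3_loop and hook3 below 0.05 m)), for 0.3 s.
5. the extractor knob is pushed fully in (value of joint fan_knob below 0.0025 m), for 0.2 s.
6. the window lever is held well over to its shut side (value of joint window_lever below -0.25 rad), for 0.6 s.
At the end, for the whole second after the job is handed in: window lever back at its centre (within 0.07 rad), extractor knob in (under 2.5 mm), every cup hanging by its handle on a hook (centre of the handle's opening within 50 mm of that hook's listed point) (all of step 2 and value of joint fan_knob below 0.0025 m and (distance between cup0_loop and hook0 below 0.05 m or distance between cup0_loop and hook1 below 0.05 m or distance between cup0_loop and hook2 below 0.05 m or distance between cup0_loop and hook3 below 0.05 m) and (distance between cup1_loop and hook0 below 0.05 m or distance between cup1_loop and hook1 below 0.05 m or distance between cup1_loop and hook2 below 0.05 m or distance between cup1_loop and hook3 below 0.05 m) and (distance between cup2_loop and hook0 below 0.05 m or distance between cup2_loop and hook1 below 0.05 m or distance between cup2_loop and hook2 below 0.05 m or distance between cup2_loop and hook3 below 0.05 m) and (distance between cup3_loop and hook0 below 0.05 m or distance between cup3_loop and hook1 below 0.05 m or distance between cup3_loop and hook2 below 0.05 m or distance between cup3_loop and hook3 below 0.05 m)); the robot touches nothing.
It fails at once if the window is driven shut while the extractor runs (value of joint window_lever below -0.2 rad and value of joint fan_knob above 0.007 m).
It fails at once if the tumbler is knocked over (angle between tumbler's own z axis and vertical above 0.7 rad).
Of cup0, cup1, cup2, cup3 only 2 to 4 are there at a start; the rules pass over those that are not, and their reading is None.
At some moment in a run one of cup0, cup1, cup2, cup3 may be knocked a few centimetres aside while the robot is not near it.
It also fails if it takes over 210 s, if anything falls off the work surface, if the arm or the gripper's body presses on something with over 40 N, if the wrist force passes 120 N, or if a joint passes its speed limit or range.

## Working session

There is one attempt and no reset: what is moved stays moved. The work goes in short steps, Python scripts to look and compute and a shell command to move; the robot and the scene stay as the last step left them, time stands still between calls to the robot, and variables do not carry over. Pictures are saved under pics/ and viewed, at most 14 in all, crops included, and the job is handed in when it is done.

```bash
ls; mkdir -p pics; python3 - <<'E'
from plant import ctrl
import cv2,numpy as np
s=ctrl.state();print({k:np.round(v,3).tolist() for k,v in s.items()})
for n in("scene","side"):
    p,d=ctrl.read_camera(n);cv2.imwrite(f"pics/{n}0.png",p[:,:,::-1]);np.savez(f"{n}0.npz",p=p,d=d)
    m=ctrl.camera_model(n);print(n,{k:np.round(v,3).tolist() for k,v in m.items()})
E
```

```text
pics
{'time': 0.0, 'q': [-1.173, 0.092, 1.232, 0.0, 1.82, -0.057], 'qd': [0.001, -0.0, 0.002, 0.001, -0.003, 0.001], 'effort': [-0.0, -45.874, -41.802, -0.0, 0.012, 0.0], 'position': [263.455, -538.71, 217.426], 'eef_rot': [0.974, 0.225, -0.0, -0.001], 'wrist_force': [0.138, 0.306, 0.174], 'torque': [-0.003, 0.03, 0.007], 'grip_force': 0.0, 'gripper_width': 85.437}
scene {'fx': 598.735, 'fy': 598.735, 'cx': 323.386, 'cy': 248.765, 'extrinsics': [[-0.566, 0.567, -0.598, 1442.203], [0.824, 0.396, -0.405, 591.513], [0.007, -0.723, -0.691, 1179.027], [0.0, 0.0, 0.0, 1.0]]}
side {'fx': 471.145, 'fy': 471.145, 'cx': 320.75, 'cy': 240.164, 'extrinsics': [[-0.981, -0.138, 0.14, 454.722], [-0.196, 0.647, -0.737, 637.342], [0.011, -0.75, -0.661, 732.05], [0.0, 0.0, 0.0, 1.0]]}
```

View pics/scene0.png

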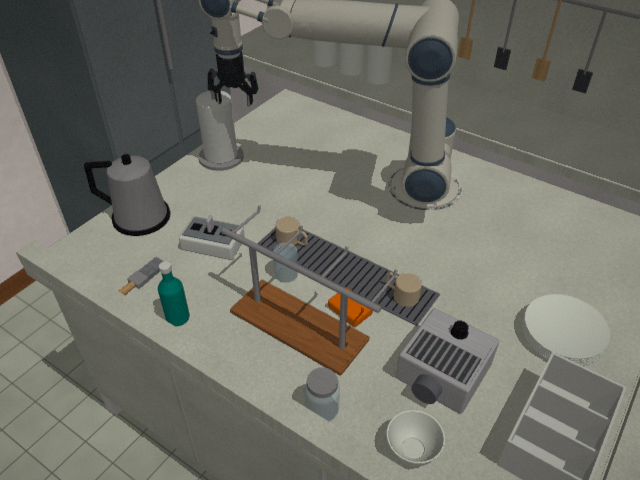

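View pics/side0.png

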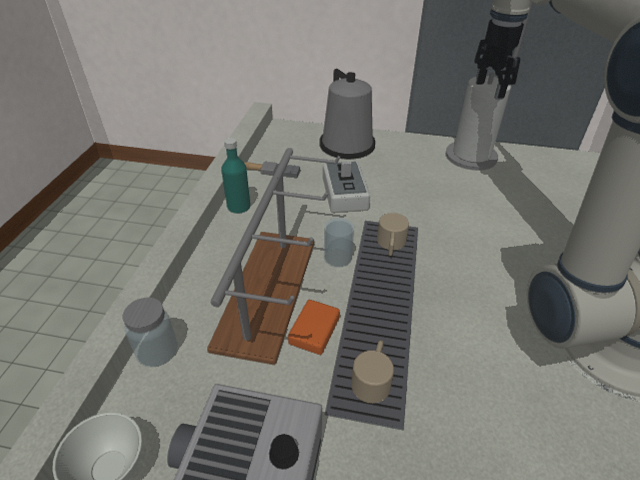

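Scene: two cups (scene px (288,232) and (407,290)), tumbler (286,262), switch (212,237), extractor (447,357) with knob (459,329), rack bar from (228,233) to (380,303). Side: cups at (393,232), (373,375), switch (346,185), hooks' tips at ~(338,160),(325,196),(308,243),(291,300). Now measure and zoom on the switch.

```bash
cat > h.py <<'E'
import numpy as np,cv2
from plant import ctrl
from scipy.spatial.transform import Rotation as R
def cloud(d,m):
    E=np.array(m["extrinsics"]);v,u=np.mgrid[:480,:640]
    P=np.stack([(u-m["cx"])/m["fx"]*d,(v-m["cy"])/m["fy"]*d,d],-1)
    W=P@E[:3,:3].T+E[:3,3];W[d<=0]=np.nan;return W
def box(W,b):
    x0,x1,y0,y1,z0,z1=b
    with np.errstate(invalid='ignore'):
        return (W[...,0]>x0)&(W[...,0]<x1)&(W[...,1]>y0)&(W[...,1]<y1)&(W[...,2]>z0)&(W[...,2]<z1)
def ray(n,u,v,z,m=None):
    m=m or ctrl.camera_model(n);E=np.array(m["extrinsics"])
    r=E[:3,:3]@[(u-m["cx"])/m["fx"],(v-m["cy"])/m["fy"],1];c=E[:3,3]
    return c+r*(z-c[2])/r[2]
E
cat > look0.py <<'E'
from h import *
res=[]
for n in("scene","side"):
    f=np.load(n+"0.npz");m=ctrl.camera_model(n);W=cloud(f["d"],m);p=f["p"]
    hsv=cv2.cvtColor(p,cv2.COLOR_RGB2HSV)
    cup=(hsv[...,0]>8)&(hsv[...,0]<22)&(hsv[...,1]>60)&box(W,(200,700,-400,400,20,80))
    k,l,st,ce=cv2.connectedComponentsWithStats(cup.astype(np.uint8))
    for i in range(1,k):
        if st[i,4]>60:
            t=(l==i)&(W[...,2]>56); q=W[t]
            (c,r)=cv2.minEnclosingCircle(q[:,:2].astype(np.float32))
            print(n,"cup",st[i],ce[i].round(),"n",len(q),"circ",np.round(c),round(r),"zmed",np.median(q[:,2]).round(1))
    for nm,u,v in (("lever",(211,222) ,0),("sw",(212,237),0),("knob",(459,329),0)) if n=="scene" else (("lever",(346,165),0),("sw",(346,185),0),("knob",(284,450),0)):
        print(n,nm,W[u[1],u[0]].round())
    tx=box(W,(450,900,-500,400,195,232)); q=W[tx]; print(n,"bar",len(q),np.nanmin(q,0).round(),np.nanmax(q,0).round())
    np.save(n+"W.npy",W)
    res.append(cv2.resize(p[200:270,170:270] if n=="scene" else p[140:220,300:400],(500,400 if n=="side" else 350),interpolation=cv2.INTER_CUBIC))
cv2.imwrite("pics/sw.png",np.vstack(res)[:,:,::-1][:,:])
im=cv2.imread("pics/sw.png");cv2.imwrite("pics/sw.png",cv2.resize(im,None,fx=.8,fy=.8))
E
python3 look0.py
```

```text
scene cup [276 217  23  25 440] [286. 228.] n 298 circ [ 452. -201.] 36 zmed 62.2
scene cup [394 274  28  30 653] [407. 288.] n 410 circ [455. 182.] 36 zmed 62.1
scene cup [328 293  13  19 149] [335. 301.] n 0 circ [0. 0.] 0 zmed nan
scene cup [347 298  25  25 361] [356. 310.] n 0 circ [0. 0.] 0 zmed nan
scene lever [ 581. -370.   80.]
scene sw [ 611. -342.   60.]
scene knob [570. 369. 124.]
scene bar 1748 [ 576. -262.  195.] [855. 227. 230.]
side cup [ 288  300   52   50 1617] [314. 324.] n 0 circ [0. 0.] 0 zmed nan
side lever [ 584. -371.   91.]
side sw [ 578. -341.   51.]
side knob [550. 371. 120.]
side bar 2641 [ 576. -214.  195.] [696. 226. 226.]
  return _methods._mean(a, axis=axis, dtype=dtype,
  ret = ret.dtype.type(ret / rcount)
```

View pics/sw.png

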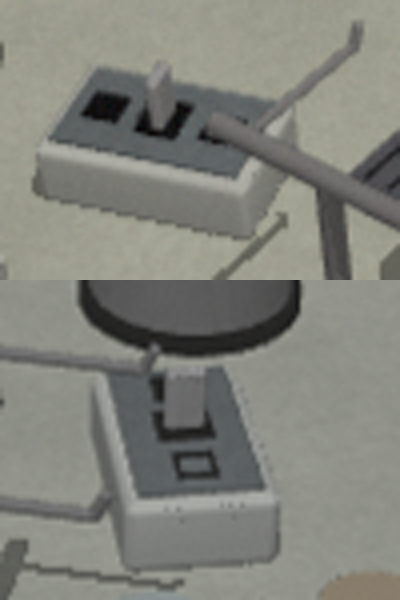

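The crop shows the hollow (open) frame on the switch's world +y end and the solid black square on its −y end. Now precise poses.

```bash
cat > m1.py <<'E'
from h import *
for n in("scene","side"):
    W=np.load(n+"W.npy");p=np.load(n+"0.npz")["p"];hsv=cv2.cvtColor(p,cv2.COLOR_RGB2HSV).astype(int)
    q=W[box(W,(480,680,-470,-250,40,62))&(hsv[...,2]>0)]
    r=cv2.minAreaRect(q[:,:2].astype(np.float32));print(n,"switch",len(q),np.round(r[0]),np.round(r[1]),round(r[2],1))
    q=W[box(W,(480,680,-470,-250,72,105))];print(n,"lever",len(q),np.median(q,0).round(1),np.min(q,0).round(),np.max(q,0).round())
    q=W[box(W,(400,850,230,520,104,140))&(hsv[...,2]<60)];print(n,"knob",len(q),q.min(0).round(),q.max(0).round())
    q=W[box(W,(400,850,230,520,88,100))];r=cv2.minAreaRect(q[:,:2].astype(np.float32));print(n,"extr",np.round(r[0]),np.round(r[1]),round(r[2],1))
    q=W[box(W,(450,750,-300,260,195,213))]
    # bar: fit line x=a+b*y to the large x side
    y=q[:,1];b=q[q[:,0]>np.percentile(q[:,0],40)]
    c=np.polyfit(b[:,1],b[:,0],1)
    for _ in range(5):
        b=q[abs(q[:,0]-np.polyval(c,q[:,1]))<14];c=np.polyfit(b[:,1],b[:,0],1)
    print(n,"bar fit x(y)",c.round(3),"ends y",b[:,1].min().round(),b[:,1].max().round(), "x", b[:,0].min().round(),b[:,0].max().round())
    hk=box(W,(450,750,-330,300,195,232))&(W[...,0]<np.polyval(c,W[...,1])-25)
    k,l,st,ce=cv2.connectedComponentsWithStats(hk.astype(np.uint8))
    for i in range(1,k):
        if st[i,4]>8:
            q=W[l==i];t=q[q[:,2]>217];print(n,"hook",st[i,4],np.median(q,0).round(),"x",q[:,0].min().round(),q[:,0].max().round(),"tip",np.median(t,0).round() if len(t) else None)
    for nm,y0,y1 in(("cupA",-260,-100),("cupB",90,250)):
        s=box(W,(380,530,y0,y1,10,70))&(hsv[...,0]<25)&(hsv[...,1]>40);q=W[s];t=q[q[:,2]>57]
        c,r=cv2.minEnclosingCircle(t[:,:2].astype(np.float32)) if len(t) else((0,0),0)
        print(n,nm,len(q),np.round(c),round(r,1),q.min(0).round(),q.max(0).round())
        o=q[np.hypot(q[:,0]-c[0],q[:,1]-c[1])>46]
        if len(o): print("   handle",len(o),o.mean(0).round(),o[np.argmax(np.hypot(o[:,0]-c[0],o[:,1]-c[1]))].round())
    q=W[box(W,(440,640,-200,-20,83,95))]
    if len(q): print(n,"tumbler",len(q),cv2.minEnclosingCircle(q[:,:2].astype(np.float32)))
E
python3 m1.py
```

```text
scene switch 1230 [ 589. -369.] [106. 164.] 18.7
scene lever 61 [ 590.1 -366.6   89.5] [ 572. -380.   73.] [ 601. -361.  103.]
scene knob 174 [542. 353. 106.] [576. 384. 126.]
scene extr [604. 367.] [171. 174.] 89.4
scene bar fit x(y) [2.00000e-03 6.94725e+02] ends y -210.0 227.0 x 681.0 699.0
scene hook 95 [ 619. -187.  213.] x 576.0 668.0 tip [ 583. -187.  219.]
scene hook 103 [620. -57. 213.] x 577.0 669.0 tip [582. -57. 221.]
scene hook 107 [622.  72. 213.] x 578.0 669.0 tip [583.  72. 221.]
scene hook 118 [622. 203. 214.] x 577.0 669.0 tip [587. 203. 220.]
scene cupA 585 [ 448. -189.] 50.1 [ 418. -238.   10.] [ 489. -135.   70.]
   handle 44 [ 453. -177.   43.] [ 451. -135.   53.]
scene cupB 803 [453. 171.] 47.1 [418. 117.  10.] [491. 218.  69.]
   handle 50 [454. 176.  38.] [444. 117.  25.]
scene tumbler 241 ((562.05712890625, -125.00978088378906), 33.96822738647461)
side switch 1303 [ 585. -368.] [100. 156.] 18.3
side lever 104 [ 585.1 -368.4   88. ] [ 572. -378.   72.] [ 597. -362.  100.]
side knob 588 [536. 349. 104.] [569. 383. 123.]
side extr [602. 353.] [171. 144.] 0.0
side bar fit x(y) [1.10000e-02 6.78798e+02] ends y -208.0 226.0 x 663.0 694.0
side hook 132 [ 611. -187.  212.] x 576.0 652.0 tip [ 580. -187.  221.]
side hook 164 [612. -58. 212.] x 577.0 653.0 tip [579. -58. 222.]
side hook 201 [613.  72. 212.] x 576.0 654.0 tip [580.  72. 222.]
side hook 268 [614. 202. 212.] x 577.0 656.0 tip [580. 202. 222.]
side cupA 936 [ 447. -194.] 47.7 [ 415. -242.   10.] [ 481. -138.   65.]
   handle 60 [ 447. -144.   41.] [ 446. -138.   24.]
side cupB 1786 [449. 171.] 46.1 [417. 117.  10.] [483. 217.  65.]
   handle 16 [444. 145.  41.] [444. 117.  50.]
side tumbler 507 ((560.5459594726562, -127.28671264648438), 33.5927848815918)
```

```bash
cat >> h.py <<'E'
def rot(az,tilt=0):
    # tool x at azimuth az deg, z down; tilt deg = rotation about world x afterwards
    a=np.radians(az);M=np.array([[np.cos(a),np.sin(a),0],[np.sin(a),-np.cos(a),0],[0,0,-1]]).T
    M=np.stack([[np.cos(a),np.sin(a),0],[np.sin(a),-np.cos(a),0],[0,0,-1]],1)
    return R.from_euler('x',tilt,degrees=True)*R.from_matrix(M)
def need(p,az,tilt=0):
    s=ctrl.state();c=R.from_quat(s["eef_rot"]);t=rot(az,tilt)
    rv=(c.inv()*t).as_rotvec(degrees=True);d=np.array(p)-s["position"]
    print("t",round(s["time"],1),"pos",np.round(s["position"],1),"F",np.round(s["wrist_force"],1),"w",round(s["gripper_width"]),"turn",rv.round(1),"shift cm now-axes",(c.inv().apply(d)/10).round(2),"after-turn axes",(t.inv().apply(d)/10).round(2))
E
python3 - <<'E'
from h import *
W=np.load("sceneW.npy");q=W[box(W,(350,850,-800,-440,30,300))];print("kettle",q.min(0).round(),q.max(0).round())
need((600,-407,150),18.5)
E
```

```text
kettle [ 559. -745.   30.] [ 698. -440.  226.]
t 0.1 pos [ 263.5 -538.7  217.6] F [-0.7 -0.   0.7] w 85 turn [-0.1 -0.   7.6] shift cm now-axes [36.02  2.96  6.76] after-turn axes [36.09 -1.82  6.76]
```

```bash
python3 - <<'E'
from h import *
for n in("scene","side"):
    W=np.load(n+"W.npy")
    for a,b in((65,120),(120,180),(180,300)):
        q=W[box(W,(500,850,-800,-440,a,b))];print(n,a,len(q),q.min(0).round(),q.max(0).round())
E
python3 -m crank '[[0,0,7.6,2.0,-2,0,0],[0,0,0,3,-3,0,0],[0,0,0,3,-3,0,0],[0,0,0,4,-2,0,0],[0,0,0,4,0,0,0]]' && python3 -c "
from h import *
need((600,-407,150),18.5)"
```

```text
scene 65 980 [ 564. -745.   65.] [ 693. -549.  120.]
scene 120 1040 [ 565. -741.  120.] [ 691. -559.  180.]
scene 180 1006 [ 563. -738.  180.] [ 688. -561.  226.]
side 65 877 [ 549. -628.   65.] [ 689. -555.  120.]
side 120 1002 [ 554. -737.  120.] [ 686. -560.  180.]
side 180 731 [ 561. -737.  180.] [ 682. -566.  221.]
time: 0.6
position: [380.6, -389.8, 219.2]
eef_rot: [0.987, 0.16, 0.0, 0.0]
wrist_force: [0.4, -1.6, 1.0]
gripper_width: 12.2
grip_force: 0.0
t 0.6 pos [ 380.6 -389.8  219.2] F [ 0.4 -1.6  1. ] w 12 turn [ 0. -0. -0.] shift cm now-axes [20.26  8.57  6.94] after-turn axes [20.26  8.59  6.92]
```

```bash
python3 -m crank '[[0,0,0,4,2,0,0],[0,0,0,4,2,1,0],[0,0,0,4,2,2,0],[0,0,0,4,2,2,0],[0,0,0,4,0.6,2,0]]'>/dev/null && python3 -m crank '[[0,0,0,0,0,3,0],[0,0,0,0,0,2,0],[0,0,0,0,0,0,0]]' >/dev/null&& python3 -c "
from h import *
need((600,-407,88),18.5)
p,d=ctrl.read_camera('side');cv2.imwrite('pics/a1.png',p[100:260,250:450,::-1].repeat(3,0).repeat(3,1))"
```

```text
t 1.4 pos [ 595.6 -408.6   92.2] F [ 0.1 -0.1 -0.8] w 0 turn [-0.5  0.3 -0. ] shift cm now-axes [ 0.47 -0.01  0.42] after-turn axes [ 0.47 -0.02  0.42]
```

View pics/a1.png

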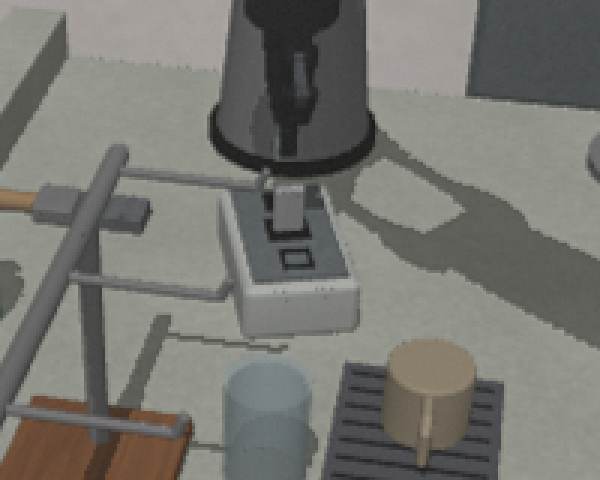

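The closed fingers stand behind the lever on its shut side (crop px (287,140)), clear of it. Push.

```bash
python3 -m crank '[[0,0,0,0.4,0,0.4,0],[0,0,0,0,-1,0,0],[0,0,0,0,-1,0,0],[0,0,0,0,-0.8,0,0],[0,0,0,0,-0.2,0,0]]' && python3 -m crank '[[0,0,0,0,-0.2,0,0],[0,0,0,0,0,0,0]]' && python3 -c "
from h import *
p,d=ctrl.read_camera('side');cv2.imwrite('pics/a2.png',p[120:220,280:400,::-1].repeat(4,0).repeat(4,1))"
```

```text
time: 1.95
position: [591.5, -379.4, 95.8]
eef_rot: [0.987, 0.161, 0.001, 0.0]
wrist_force: [0.5, -0.3, 0.5]
gripper_width: 0.3
grip_force: 0.0
time: 2.15
position: [590.8, -378.5, 94.9]
eef_rot: [0.987, 0.16, 0.0, 0.0]
wrist_force: [-1.4, -0.2, -0.9]
gripper_width: -0.3
grip_force: 0.0
```

View pics/a2.png

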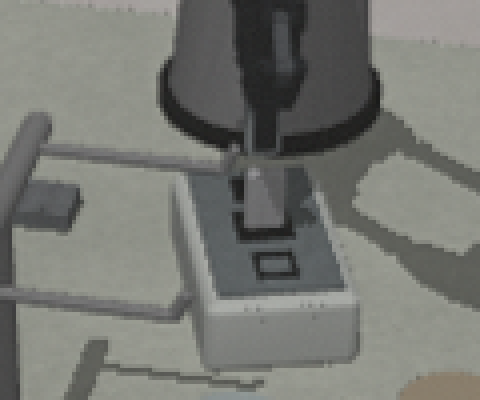

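The fingers have just met the lever (px (265,190)); it is still nearly upright. Lower a little and push on.

```bash
for i in 1; do python3 -m crank '[[0,0,0,0,0.2,0.8,0],[0,0,0,0,-0.7,0,0],[0,0,0,0,0,0,0]]'; python3 -m crank '[[0,0,0,0,-0.5,0,0],[0,0,0,0,0,0,0],[0,0,0,0,0,0,0]]'; done;  python3 -c "
from h import *
p,d=ctrl.read_camera('side');cv2.imwrite('pics/a3.png',p[120:220,280:400,::-1].repeat(4,0).repeat(4,1))"
```

```text
time: 2.5
position: [589.0, -373.4, 86.0]
eef_rot: [0.987, 0.16, -0.0, -0.0]
wrist_force: [0.2, 0.5, 0.1]
gripper_width: 0.0
grip_force: 0.0
time: 2.8
position: [587.6, -369.1, 86.4]
eef_rot: [0.987, 0.16, -0.0, -0.0]
wrist_force: [-0.3, -0.1, -0.2]
gripper_width: 0.2
grip_force: 0.0
```

View pics/a3.png

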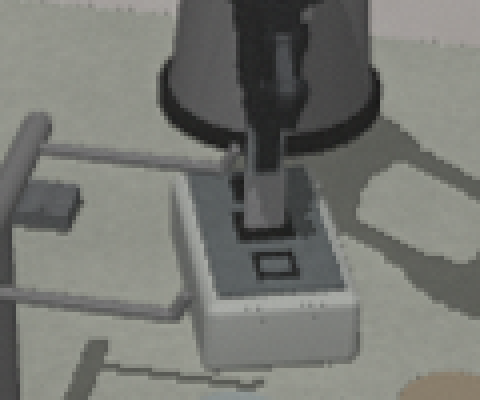

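```bash
cat > lev.py <<'E'
from h import *
for n in("side","scene"):
    p,d=ctrl.read_camera(n);W=cloud(d,ctrl.camera_model(n));hsv=cv2.cvtColor(p,cv2.COLOR_RGB2HSV)
    s=(W-np.array([587,-368,0]))@np.array([-.317,.948,0]);a=(W-np.array([587,-368,0]))@np.array([.948,.317,0])
    k=(abs(a)<11)&(abs(s)<45)&(W[...,2]>58)&(W[...,2]<115)
    for z in range(58,115,6):
        kk=k&(W[...,2]>=z)&(W[...,2]<z+6)
        if kk.any():print(n,z,kk.sum(),"s",np.percentile(s[kk],[5,50,95]).round(1),"V",np.median(hsv[...,2][kk]))
E
python3 lev.py
```

```text
side 58 21 s [-1.4  3.5 29. ] V 89.0
side 64 18 s [-1.5  1.   3.6] V 99.5
side 70 15 s [-3.1  0.8  4.1] V 92.0
side 76 15 s [-2.1  0.6  1.8] V 94.0
side 82 18 s [-2.5  0.4  3.8] V 91.5
side 88 19 s [-3.1  0.6  3.5] V 90.0
side 94 9 s [-1.9  2.   3.8] V 91.0
side 100 11 s [2.6 6.6 7.8] V 76.0
side 106 20 s [ 2.1  9.3 12.9] V 49.0
side 112 8 s [-1.   7.2 14. ] V 54.0
scene 58 45 s [-41.    3.5  27.4] V 30.0
scene 64 10 s [-4.4  2.1  4.2] V 97.0
scene 70 11 s [-6.   2.   4.7] V 99.0
scene 76 11 s [-3.7  1.3  3.4] V 98.0
scene 82 7 s [-3.6  1.6  3.5] V 85.0
scene 88 9 s [-4.7  0.3  4.2] V 86.0
scene 94 4 s [-5.8 -5.4 -2. ] V 76.5
scene 100 5 s [-4.4  4.4  6.8] V 85.0
scene 106 16 s [-13.4   1.6  11.9] V 51.0
scene 112 7 s [ 5.6 10.3 14.1] V 49.0
```

```bash
python3 - <<'E'
from h import *
p,d=ctrl.read_camera("scene");m=ctrl.camera_model("scene")
s=ctrl.state();E=np.linalg.inv(np.array(m["extrinsics"]))
for q in((587,-368,98),s["position"],np.array(s["position"])-[0,0,8]):
    c=E[:3,:3]@np.array(q)+E[:3,3];print(np.round(q),(c[0]/c[2]*m["fx"]+m["cx"]-160)*6,(c[1]/c[2]*m["fy"]+m["cy"]-180)*6)
a=cv2.resize(p[180:260,160:260],None,fx=6,fy=6,interpolation=cv2.INTER_CUBIC);cv2.imwrite("pics/a4.png",a[:,:,::-1])
E
```

```text
[ 587 -368   98] 295.89440469510123 230.85891591091342
[ 588. -369.   87.] 295.9675315739629 249.36564557512241
[ 588. -369.   79.] 298.12348623532773 262.40836976677406
```

View pics/a4.png

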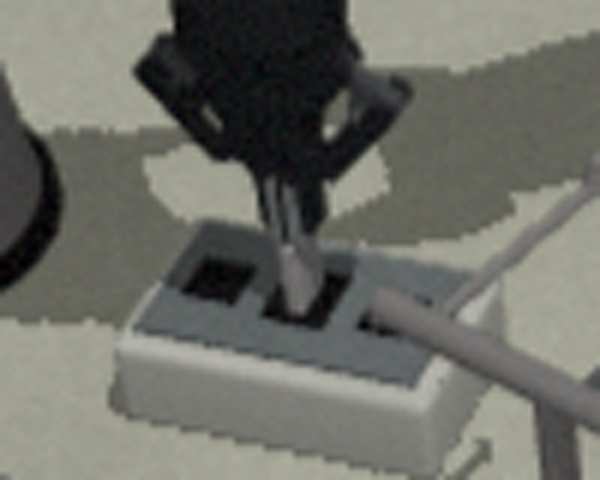

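The lever (px ~(300,260)) occludes the fingertips; unclear whether it leans. Check with the wrist camera.

```bash
python3 - <<'E'
from h import *
p,d=ctrl.read_camera("wrist");cv2.imwrite("pics/a5.png",p[:,:,::-1]);m=ctrl.camera_model("wrist");print(np.round(np.array(m["extrinsics"]),2),m["fx"]);np.savez("w0.npz",p=p,d=d)
print({k:np.round(v,2).tolist() for k,v in ctrl.state().items()})
E
```

```text
[[ 3.2000e-01 -9.1000e-01 -2.6000e-01  6.5274e+02]
 [-9.5000e-01 -3.1000e-01 -9.0000e-02 -3.4751e+02]
 [-0.0000e+00  2.7000e-01 -9.6000e-01  2.4245e+02]
 [ 0.0000e+00  0.0000e+00  0.0000e+00  1.0000e+00]] 406.99120627889533
{'time': 3.05, 'q': [-0.61, 0.36, 1.16, -0.0, 1.63, 0.64], 'qd': [-0.0, -0.0, -0.0, -0.0, 0.0, -0.0], 'effort': [0.02, -57.15, -41.63, 0.0, 0.0, -0.0], 'position': [587.66, -369.32, 86.56], 'eef_rot': [0.99, 0.16, -0.0, 0.0], 'wrist_force': [-0.08, -0.56, 0.52], 'torque': [0.01, -0.03, 0.05], 'grip_force': 0.0, 'gripper_width': -0.02}
```

View pics/a5.png

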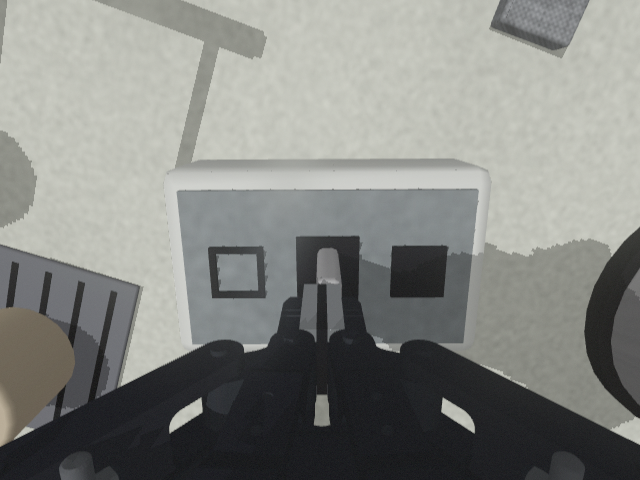

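```bash
python3 - <<'E'
from h import *
for u,v,z in((328,250,98),(328,266,55),(328,280,60),(322,285,78),(322,285,98),(237,272,57),(418,272,57)):print(u,v,z,ray("wrist",u,v,z).round(1))
d=np.load("w0.npz")["d"];W=cloud(d,ctrl.camera_model("wrist"))
for v in (250,255,260,265,270,275,280,290,300,320):print(v,W[v,328].round(),W[v,308].round(), W[v,290].round())
E
```

```text
328 250 98 [ 608.7 -364.6   98. ]
328 266 55 [ 587.9 -372.4   55. ]
328 280 60 [ 582.8 -374.    60. ]
322 285 78 [ 586.7 -369.7   78. ]
322 285 98 [ 594.7 -367.    98. ]
237 272 57 [ 571.6 -331.1   57. ]
418 272 57 [ 599.5 -414.6   57. ]
250 [ 598. -369.   62.] [ 594. -360.   59.] [ 590. -352.   55.]
255 [ 598. -369.   69.] [ 591. -361.   58.] [ 588. -353.   56.]
260 [ 598. -368.   78.] [ 589. -362.   59.] [ 585. -354.   55.]
265 [ 598. -369.   83.] [ 586. -363.   58.] [ 582. -355.   55.]
270 [ 598. -369.   88.] [ 584. -363.   59.] [ 580. -355.   56.]
275 [ 598. -368.   95.] [ 582. -364.   59.] [ 578. -356.   55.]
280 [ 597. -369.   98.] [ 579. -365.   58.] [ 575. -357.   55.]
290 [ 598. -368.  109.] [ 596. -361.  110.] [ 570. -358.   56.]
300 [ 598. -368.  118.] [ 596. -362.  118.] [ 590. -356.  110.]
320 [ 598. -368.  132.] [ 596. -362.  132.] [ 590. -358.  124.]
```

The wrist view settles it: depth shows the shut fingertips ending at z≈105 (18 mm above the TCP reading), just over the upright lever's top (px (328,280)), so I passed over it. Back off, go lower and push.

```bash
python3 -m crank '[[0,0,0,0.2,1.5,-0.3,0],[0,0,0,0,1.8,0.4,0],[0,0,0,0,0,1.4,0],[0,0,0,0,0,1.2,0],[0,0,0,0,0,0,0]]'; python3 -m crank '[[0,0,0,0,-0.8,0,0],[0,0,0,0,-0.8,0,0],[0,0,0,0,0,0,0]]';python3 -m crank '[[0,0,0,0,-0.5,0,0],[0,0,0,0,0,0,0]]'; python3 lev.py; python3 - <<'E'
from h import *
p,d=ctrl.read_camera("wrist");W=cloud(d,ctrl.camera_model("wrist"))
for u in(308,322,335):
  print(u,[tuple(W[v,u].round().astype(int)) for v in range(240,320,8)])
E
```

```text
time: 3.55
position: [598.4, -398.2, 55.3]
eef_rot: [0.987, 0.16, -0.002, -0.002]
wrist_force: [-0.9, -0.4, -0.7]
gripper_width: 0.0
grip_force: 0.0
time: 3.85
position: [595.2, -383.5, 60.8]
eef_rot: [0.987, 0.161, 0.001, 0.0]
wrist_force: [0.8, -1.5, -0.7]
gripper_width: 0.0
grip_force: 0.5
time: 4.05
position: [593.6, -379.7, 60.6]
eef_rot: [0.987, 0.161, 0.001, 0.001]
wrist_force: [0.9, -1.9, 2.1]
gripper_width: -0.2
grip_force: 1.0
side 58 24 s [-6.8  6.7 31.1] V 61.0
side 64 17 s [3.3 6.8 8.8] V 87.0
side 70 17 s [-7.9  6.7 10. ] V 85.0
side 76 19 s [-7.1  7.9 11.7] V 86.0
side 82 16 s [-6.4 10.  11.8] V 86.5
side 88 23 s [-8.2 11.7 14.2] V 87.0
side 94 35 s [-7.2  6.2 13.7] V 91.0
side 100 15 s [-6.7 -0.2  3.8] V 40.0
side 106 6 s [0.6 1.5 3.7] V 39.5
scene 58 40 s [-42.3 -11.4  28.3] V 23.0
scene 64 9 s [-0.9  3.7  7.3] V 101.0
scene 70 8 s [-5.   7.8 10. ] V 80.0
scene 76 12 s [-26.5   3.3  10.2] V 81.0
scene 82 14 s [-6.6  7.1 12.7] V 86.5
scene 88 12 s [-13.8   7.3  13.4] V 78.5
scene 94 26 s [-25.7   7.2  13.1] V 88.0
scene 100 11 s [-17.6  -1.9   3.2] V 24.0
scene 106 7 
[... 797 characters left out ...]
98), np.int64(-379), np.int64(59)), (np.int64(603), np.int64(-377), np.int64(81)), (np.int64(604), np.int64(-377), np.int64(89)), (np.int64(604), np.int64(-377), np.int64(96)), (np.int64(604), np.int64(-377), np.int64(101))]
335 [(np.int64(615), np.int64(-379), np.int64(55)), (np.int64(611), np.int64(-380), np.int64(55)), (np.int64(608), np.int64(-381), np.int64(55)), (np.int64(605), np.int64(-382), np.int64(55)), (np.int64(601), np.int64(-384), np.int64(55)), (np.int64(598), np.int64(-385), np.int64(56)), (np.int64(605), np.int64(-381), np.int64(82)), (np.int64(605), np.int64(-381), np.int64(89)), (np.int64(605), np.int64(-381), np.int64(94)), (np.int64(605), np.int64(-381), np.int64(100))]
```

The lever now leans ≈0.24 rad; push 4.5 mm more and hold.

```bash
python3 -m crank '[[0,0,0,0,-0.45,0,0],[0,0,0,0,0,0,0],[0,0,0,0,0,0,0],[0,0,0,0,0,0,0],[0,0,0,0,0,0,0]]'; python3 lev.py|grep side; python3 -m crank '[[0,0,0,0,0,0,0],[0,0,0,0,0,0,0],[0,0,0,0,0,0,0],[0,0,0,0,0,0,0],[0,0,0,0,0,0,0]]'
```

```text
time: 4.7
position: [592.0, -375.8, 59.8]
eef_rot: [0.987, 0.16, 0.0, 0.0]
wrist_force: [1.5, -2.5, 2.5]
gripper_width: 0.1
grip_force: 1.4
side 58 21 s [ 2.5  7.1 30.3] V 72.0
side 64 15 s [ 6.   8.  10.6] V 85.0
side 70 13 s [-3.2  9.6 11.6] V 85.0
side 76 12 s [ 5.9 12.6 15. ] V 85.0
side 82 20 s [-4.4 14.9 18.1] V 84.0
side 88 28 s [-1.8 12.6 18.4] V 87.0
side 94 34 s [-2.5  5.3 18.9] V 76.5
side 100 13 s [-2.2  3.5  5.6] V 38.0
side 106 4 s [4.8 5.1 5.2] V 36.5
time: 5.3
position: [592.0, -375.7, 59.7]
eef_rot: [0.987, 0.16, 0.0, 0.0]
wrist_force: [1.7, -1.4, 2.4]
gripper_width: 0.2
grip_force: 1.5
```

Lean ≈0.37 rad held >1.1 s. Release, rise, and turn the tool to x→+Y, y→+X.

```bash
python3 -m crank '[[0,0,0,0,2,0,0],[0,0,0,0,1,-1,0],[0,0,0,-2,0,-3,0],[0,0,0,-4,0,-4,0.6],[0,0,-8,-4,0,-4,0.6]]'; python3 lev.py|grep side;  python3 -m crank '[[0,0,-8,0,0,-2,0.6],[0,0,-8,0,0,0,0.6],[0,0,-8,0,0,0,0.6],[0,0,-8,0,0,0,0.6],[0,0,-8,0,0,0,0.6]]' >/dev/null; python3 -m crank '[[0,0,-8,0,0,0,0.6],[0,0,-8,0,0,0,0.6],[0,0,-7.5,0,0,0,0.6],[0,0,0,0,0,0,0.6]]'>/dev/null;python3 -c "
from h import *
need((480,0,220),90)"
```

```text
time: 5.8
position: [514.0, -431.9, 169.3]
eef_rot: [0.973, 0.23, -0.001, -0.002]
wrist_force: [1.1, 0.7, 0.7]
gripper_width: 28.5
grip_force: 0.0
side 58 33 s [-32.6   0.4  32. ] V 61.0
side 64 14 s [-1.7  0.6  4.3] V 107.0
side 70 16 s [-1.3  1.1  3.2] V 107.5
side 76 21 s [-3.4  0.4  2.9] V 107.0
side 82 13 s [-4.3 -0.1  3.6] V 108.0
side 88 19 s [-1.7  1.2  4. ] V 108.0
side 94 24 s [-8.  -1.8  3.3] V 135.5
t 6.8 pos [ 515.2 -432.   188.6] F [-0.1  0.  -0.1] w 51 turn [-0.1 -0.1  0. ] shift cm now-axes [43.21 -3.5  -3.02] after-turn axes [43.2  -3.52 -3.14]
```

Lever back upright. Travel to the extractor.

```bash
python3 -m crank '[[0,0,0,2,-2,-1,0.6],[0,0,0,4,-1.5,-1,0.6],[0,0,0,5,0,-1,0.6],[0,0,0,5,0,0,0.6],[0,0,0,5,0,0,0.6]]'>/dev/null; python3 -m crank '[[0,0,0,5,0,0,0.6],[0,0,0,5,0,0,0.6],[0,0,0,5,0,0,0.6],[0,0,0,5,0,0,0.6],[0,0,0,5,0,0,0.6]]'>/dev/null; python3 -m crank '[[0,0,0,5,0,0,0.6],[0,0,0,5,0,0,0.6],[0,0,0,5,0,0,0.6],[0,0,0,5,0,0,0.6],[0,0,0,3,0,0,0.6]]'>/dev/null;python3 -m crank '[[0,0,0,4,0.5,0,0.6],[0,0,0,4,0.5,0,0.6],[0,0,0,2,0,0,0.6],[0,0,0,0,0,0,0.6]]'>/dev/null;python3 - <<'E'
from h import *
need((553,367,200),90)
p,d=ctrl.read_camera("wrist");W=cloud(d,ctrl.camera_model("wrist"))
k=box(W,(480,640,300,440,112,140))
l=cv2.connectedComponentsWithStats(k.astype(np.uint8));
for i in range(1,l[0]):
    if l[2][i,4]>100:q=W[l[1]==i];print(l[2][i],np.median(q,0).round(1),cv2.minEnclosingCircle(q[q[:,2]>116][:,:2].astype(np.float32)))
cv2.imwrite("pics/b1.png",p[:,:,::-1])
E
```

```text
t 8.7 pos [489.7 358.7 218.1] F [-0.1 -0.3 -0.7] w 51 turn [-0.2  0.1 -0. ] shift cm now-axes [0.84 6.33 1.79] after-turn axes [0.83 6.33 1.81]
[ 395  190   54   52 2152] [553.1 366.3 120.8] ((554.257080078125, 364.9929504394531), 17.037208557128906)
```

```bash
python3 -m crank '[[0,0,0,0.4,3.2,2,0.6],[0,0,0,0.3,3.1,2,0.6],[0,0,0,0,0.1,3,0.6],[0,0,0,0,0,3.5,0.6],[0,0,0,0,0,0,0.6]]';python3 - <<'E'
from h import *
need((553.5,365.5,85),90)
p,d=ctrl.read_camera("wrist");W=cloud(d,ctrl.camera_model("wrist"))
for a,b in((500,536),(571,607)):
    k=box(W,(a,b,345,385,108,200));q=W[k];print(len(q),np.percentile(q,[1,50],axis=0).round() if len(q) else 0)
cv2.imwrite("pics/b1.png",p[:,:,::-1])
E
```

```text
time: 9.25
position: [552.5, 360.1, 107.9]
eef_rot: [0.709, 0.706, -0.006, -0.001]
wrist_force: [-0.4, -0.1, -0.8]
gripper_width: 51.2
grip_force: 0.0
t 9.2 pos [552.5 360.1 107.9] F [-0.4 -0.1 -0.8] w 51 turn [-0.6  0.4 -0.2] shift cm now-axes [0.56 0.12 2.29] after-turn axes [0.54 0.1  2.29]
15652 [[500. 350. 133.]
 [512. 369. 183.]]
15956 [[573. 350. 133.]
 [596. 369. 183.]]
```

View pics/b1.png

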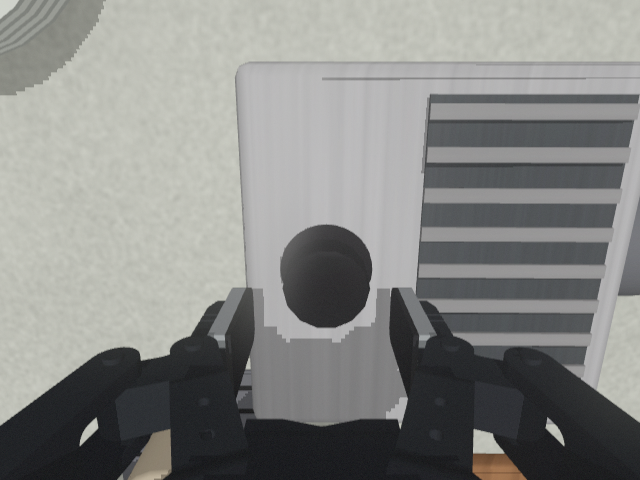

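The knob (px (326,275)) sits centred between the jaws, tips ~24 mm above TCP reading. Lower to TCP z≈84, grip, pull up 16 mm.

```bash
python3 -m crank '[[0,0,0,0.5,0.1,1,0.6],[0,0,0,0,0,1.4,0.6],[0,0,0,0,0,0,0.2],[0,0,0,0,0,0,0],[0,0,0,0,0,0,0]]';python3 -m crank '[[0,0,0,0,0,0,0],[0,0,0,0,0,0,0]]';python3 -m crank '[[0,0,0,0,0,-0.5,0],[0,0,0,0,0,-0.5,0],[0,0,0,0,0,-0.5,0],[0,0,0,0,0,0,0],[0,0,0,0,0,0,0]]'
```

```text
time: 9.8
position: [554.4, 368.0, 90.7]
eef_rot: [0.707, 0.707, -0.002, -0.001]
wrist_force: [-5.3, -0.6, -2.0]
gripper_width: 31.7
grip_force: 60.3
time: 10.0
position: [554.4, 368.0, 90.7]
eef_rot: [0.707, 0.707, -0.002, -0.001]
wrist_force: [-5.2, -0.9, -1.5]
gripper_width: 31.6
grip_force: 60.3
time: 10.5
position: [554.4, 368.0, 104.9]
eef_rot: [0.707, 0.707, -0.002, -0.001]
wrist_force: [-6.1, -0.2, -7.9]
gripper_width: 31.6
grip_force: 68.3
```

```bash
python3 -m crank '[[0,0,0,0,0,0,0.6],[0,0,0,0,0,0,0.6],[0,0,0,0,0,0,0.6],[0,0,0,0,0,-4,0.8],[0,0,0,-3,-3,-5,0.8]]';python3 -m crank '[[0,0,0,-4,-4,-2,1],[0,0,0,0,0,0,1]]'; python3 - <<'E'
from h import *
p,d=ctrl.read_camera("wrist");W=cloud(d,ctrl.camera_model("wrist"))
q=W[box(W,(520,590,330,400,112,150))];print(len(q),np.median(q,0).round(1))
for n in("scene","side"):
    p,d=ctrl.read_camera(n);W=cloud(d,ctrl.camera_model(n));hsv=cv2.cvtColor(p,cv2.COLOR_RGB2HSV)
    q=W[box(W,(520,590,330,400,104,150))];print(n,len(q),q.max(0).round())
    for nm,y0,y1,sg in(("A",-260,-100,1),("B",90,250,-1)):
        q=W[box(W,(380,530,y0,y1,8,70))&(hsv[...,0]<25)&(hsv[...,1]>40)];ye=q[:,1].max() if sg>0 else q[:,1].min()
        e=q[abs(q[:,1]-ye)<8];t=q[(q[:,2]>57)&(abs(q[:,1]-(ye-sg*66))<35)]
        print(n,nm,"end",ye.round(),"handle x",np.median(e[:,0]).round(1),"top",(t[:,:2].max(0)/2+t[:,:2].min(0)/2).round(1),len(e))
E
```

```text
time: 11.0
position: [533.7, 345.9, 182.5]
eef_rot: [0.707, 0.707, -0.001, -0.0]
wrist_force: [0.1, -0.7, 0.1]
gripper_width: 68.1
grip_force: 0.0
time: 11.2
position: [498.8, 310.0, 207.6]
eef_rot: [0.708, 0.706, 0.004, 0.002]
wrist_force: [0.7, 0.3, 0.9]
gripper_width: 85.8
grip_force: 0.0
3037 [553.2 368.2 132.2]
scene 202 [574. 384. 141.]
scene A end -135.0 handle x 449.9 top [ 451.7 -202. ] 22
scene B end 96.0 handle x 500.0 top [452.1 163.5] 1
side 614 [570. 383. 137.]
side A end -139.0 handle x 446.8 top [ 442.4 -204.5] 52
side B end 117.0 handle x 442.5 top [450.3 192.2] 5
```

Knob is out (top 132 mm). Now over cup B; measure with the wrist camera.

```bash
python3 -m crank '[[0,0,0,-4,-2,0,1],[0,0,0,-4,-2,0,1],[0,0,0,-4,-1,0,1],[0,0,8.5,-3,0,0,1],[0,0,0,0,0,0,1]]';cat > cup.py <<'E'
from h import *
import sys
x,y,sg=map(float,sys.argv[1:4])
p,d=ctrl.read_camera("wrist");W=cloud(d,ctrl.camera_model("wrist"));hsv=cv2.cvtColor(p,cv2.COLOR_RGB2HSV)
k=box(W,(x-110,x+110,y-110,y+110,8,75))&(hsv[...,0]<25)&(hsv[...,1]>40)
t=W[k&(W[...,2]>56)]
# robust circle on the top disc: keep main blob by erosion
kk=cv2.morphologyEx((k&(W[...,2]>56)).astype(np.uint8),cv2.MORPH_OPEN,np.ones((25,25)))>0
c,r=cv2.minEnclosingCircle(W[kk][:,:2].astype(np.float32))
q=W[k];rr=np.hypot(q[:,0]-c[0],q[:,1]-c[1]);h=q[(rr>44)&(rr<75)&((q[:,1]-c[1])*sg>0)]
m=h.mean(0);print("centre",np.round(c,1),"r",round(r,1),"handle pts",len(h),m.round(1),"az",np.degrees(np.arctan2(m[1]-c[1],m[0]-c[0])).round(1),"rmax",rr.max().round(1))
cv2.imwrite("pics/cup.png",p[:,:,::-1])
E
python3 cup.py 453 184 -1; python3 -c "
from h import *
need((453,184,150),81.5)"
```

```text
time: 11.85
position: [450.4, 159.6, 200.5]
eef_rot: [0.76, 0.65, -0.0, 0.0]
wrist_force: [0.7, -0.1, 0.1]
gripper_width: 85.6
grip_force: 0.0
centre [459.6 173.4] r 19.7 handle pts 127 [444.1 126.3  55.3] az -108.2 rmax 143.1
t 11.9 pos [450.4 161.2 200.4] F [ 0.3  0.2 -0.2] w 85 turn [-0.   0.  -0.2] shift cm now-axes [ 2.29 -0.08  5.04] after-turn axes [ 2.29 -0.08  5.04]
```

View pics/cup.png

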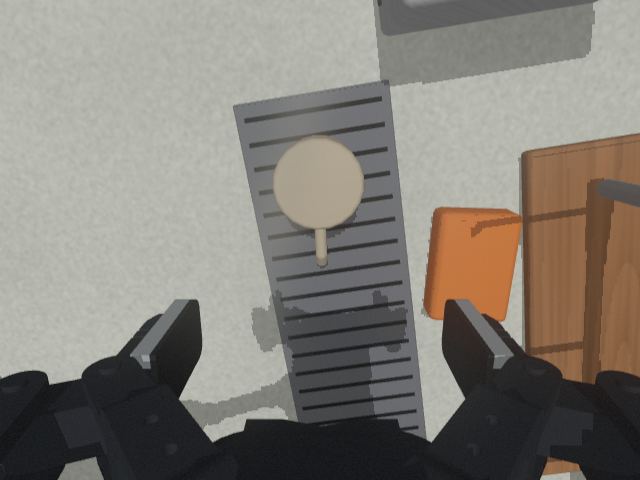

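Wrist view: cup B's top circle centre at (319,182), handle outer end at (322,262).

```bash
cat > cr.py <<'E'
from h import *
import sys
u,v,a,b=map(float,sys.argv[1:5])
c=ray("wrist",u,v,62);e=ray("wrist",a,b,45);print("c",c.round(1),"e",e.round(1),"az",np.degrees(np.arctan2(e[1]-c[1],e[0]-c[0])).round(1),np.hypot(*(e-c)[:2]).round(1))
E
python3 cr.py 319 182 322 262; python3 -c "
from h import *
print(ray('wrist',274,182,62),ray('wrist',364,182,62))
need((453,184,150),81.5)"
```

```text
c [451.8 186.2  62. ] e [443.8 119.   45. ] az -96.7 67.6
[419.49159906 191.07538711  62.        ] [484.02202796 181.29743252  62.        ]
t 11.9 pos [450.4 161.2 200.4] F [ 0.3  0.2 -0.2] w 85 turn [-0.   0.  -0.2] shift cm now-axes [ 2.29 -0.08  5.04] after-turn axes [ 2.29 -0.08  5.04]
```

```bash
python3 -m crank '[[0,0,0,1.4,-0.2,3,1],[0,0,0,1.0,0,4,1],[0,0,0,0,0,4,1],[0,0,0,0,0,3,1],[0,0,0,0,0,0,1]]' >/dev/null;python3 - <<'E'
from h import *
need((451.8,185.5,12),83)
p,d=ctrl.read_camera("wrist");W=cloud(d,ctrl.camera_model("wrist"))
for a,b in((385,420),(484,520)):
    q=W[box(W,(a,b,170,205,15,120))];print(len(q),np.percentile(q,[1,3,50],axis=0).round() if len(q) else 0)
cv2.imwrite("pics/b2.png",p[:,:,::-1])
E
```

```text
t 12.4 pos [448.2 186.3  54.8] F [ 0.  -0.2 -0.8] w 85 turn [-0.6  0.2 -1.4] shift cm now-axes [-0.01  0.41  4.27] after-turn axes [-0.04  0.37  4.28]
4080 [[395. 183.  84.]
 [396. 184.  87.]
 [407. 200. 105.]]
4254 [[484. 171.  64.]
 [486. 172.  65.]
 [493. 186. 105.]]
```

View pics/b2.png

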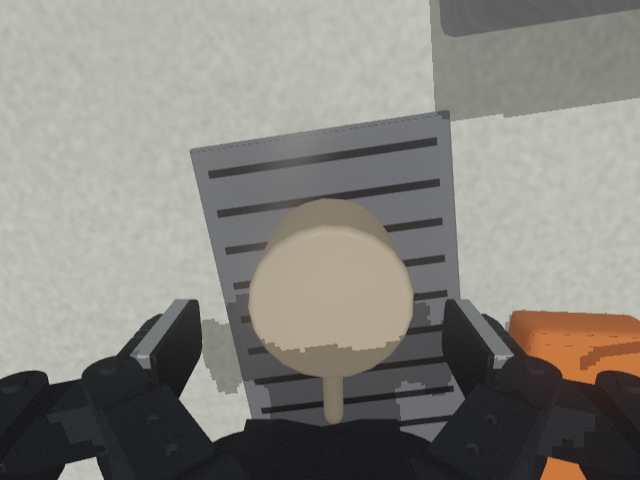

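Cup B is between the jaws (px (331,300)), ~4 mm off centre. Correct, lower, grip, lift.

```bash
python3 -m crank '[[0,0,-1.5,0,0.35,1.5,1],[0,0,0,0,0,1.6,1],[0,0,0,0,0,1.5,1],[0,0,0,0,0,0,1],[0,0,0,0,0,0,0.4]]';python3 -m crank '[[0,0,0,0,0,0,0],[0,0,0,0,0,0,0],[0,0,0,0,0,0,0],[0,0,0,0,0,0,0]]';python3 -m crank '[[0,0,0,0,0,-2,0],[0,0,0,0,0,-4,0],[0,0,-5,0,0,-5,0],[0,0,0,0,0,-5,0],[0,0,0,0,0,0,0]]'
```

```text
time: 12.95
position: [455.0, 185.7, 15.3]
eef_rot: [0.749, 0.663, 0.0, 0.0]
wrist_force: [-0.7, -0.9, 0.7]
gripper_width: 73.2
grip_force: 0.0
time: 13.35
position: [455.6, 185.9, 16.4]
eef_rot: [0.749, 0.662, 0.001, 0.001]
wrist_force: [0.1, 1.3, 5.8]
gripper_width: 64.9
grip_force: 68.8
time: 13.85
position: [457.4, 186.4, 183.3]
eef_rot: [0.72, 0.694, 0.006, 0.003]
wrist_force: [-0.2, 0.8, -1.4]
gripper_width: 65.3
grip_force: 68.1
```

```bash
python3 -m crank '[[0,0,-2,1.5,1.5,-1.8,0],[0,0,0,2.5,2.5,0,0],[0,0,0,2.3,3.5,0,0],[0,0,0,0,1.5,0,0],[0,0,0,0,0,0,0]]'>/dev/null;python3 - <<'E'
from h import *
need((545,249,201.5),90)
p,d=ctrl.read_camera("side");W=cloud(d,ctrl.camera_model("side"))
cv2.imwrite("pics/b3.png",cv2.resize(p[180:420,180:460],None,fx=2.5,fy=2.5)[:,:,::-1])
E
```

```text
t 14.3 pos [545.9 247.9 189.7] F [-0.5  0.4 -2.5] w 65 turn [-0.2  0.1 -0.1] shift cm now-axes [ 0.11 -0.1  -1.18] after-turn axes [ 0.11 -0.09 -1.18]
```

View pics/b3.png

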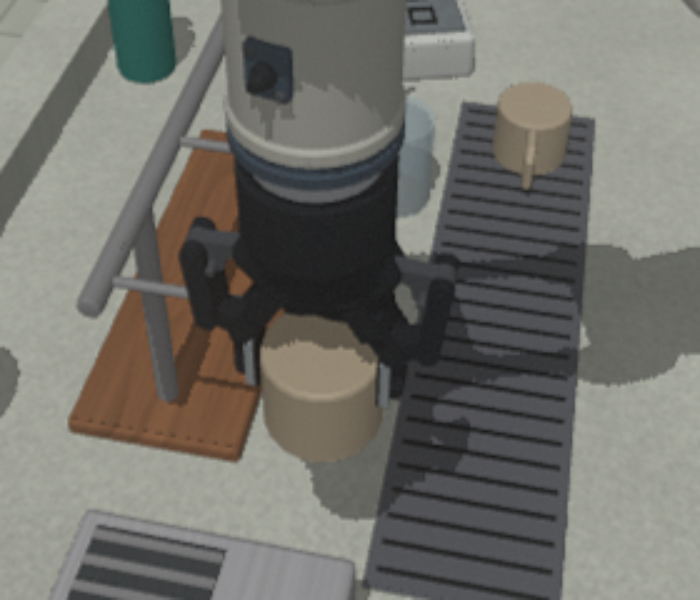

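Cup B is held level by the jaws; raise to TCP z≈201 and slide onto hook 3, watching force.

```bash
python3 -m crank '[[0,0,0,0.1,0,-1.2,0],[0,0,0,0,0,0,0]]'|head -2;python3 -c "
from h import *
p,d=ctrl.read_camera('scene');W=cloud(d,ctrl.camera_model('scene'))
q=W[box(W,(520,572,170,215,190,250))];print('handle',len(q),q.min(0).round(),q.max(0).round(),np.median(q,0).round())
q=W[box(W,(574,665,170,215,195,232))];print('hook',len(q),np.median(q,0).round(1))
need((605,249,201.5),90)
cv2.imwrite('pics/b4.png',cv2.resize(p[200:350,330:480],None,fx=4,fy=4,interpolation=cv2.INTER_CUBIC)[:,:,::-1])"
```

```text
time: 14.6
position: [545.1, 249.0, 207.7]
handle 115 [540. 179. 200.] [553. 209. 250.] [547. 191. 222.]
hook 113 [619.6 202.6 214.1]
t 14.7 pos [545.2 249.  207.3] F [ 0.   0.  -2.2] w 65 turn [ 0.2 -0.1 -0. ] shift cm now-axes [0.01 5.98 0.6 ] after-turn axes [0.   5.98 0.58]
```

View pics/b4.png

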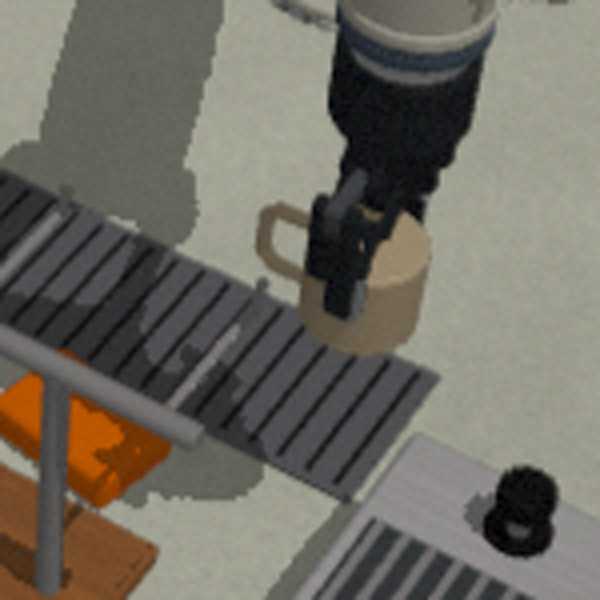

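The loop (px (285,245)) is clear and aligned with hook 3's tip (262,285). Lower 5 mm and insert.

```bash
python3 -m crank '[[0,0,0,0,0,0.5,0],[0,0,0,0,1.5,0,0],[0,0,0,0,1.5,0,0],[0,0,0,0,0,0,0]]';python3 -m crank '[[0,0,0,0,1.5,0,0],[0,0,0,0,1.5,0,0],[0,0,0,0,0,0,0]]';python3 - <<'E'
from h import *
r=np.array([0,46,-16.6]);r2=R.from_euler('x',-40,degrees=True).apply(r);print(r2)
need((605,249,190),90);need(np.array([605,203,207])+r2,90,-40)
E
```

```text
time: 15.05
position: [575.7, 248.4, 198.8]
eef_rot: [0.708, 0.707, -0.0, -0.0]
wrist_force: [-0.9, -0.2, -1.4]
gripper_width: 64.7
grip_force: 67.8
time: 15.35
position: [605.5, 248.5, 199.0]
eef_rot: [0.708, 0.707, -0.0, -0.0]
wrist_force: [-0.2, -0.9, -2.0]
gripper_width: 65.2
grip_force: 67.8
[  0.          24.56777006 -42.2845678 ]
t 15.3 pos [605.5 248.5 199. ] F [-0.2 -0.9 -2. ] w 65 turn [-0.1  0.  -0.1] shift cm now-axes [ 0.05 -0.04  0.9 ] after-turn axes [ 0.05 -0.05  0.9 ]
t 15.3 pos [605.5 248.5 199. ] F [-0.2 -0.9 -2. ] w 65 turn [ -0.1 -40.   -0.1] shift cm now-axes [-2.09 -0.04  3.43] after-turn axes [ 0.6  -0.05  3.97]
```

```bash
python3 -m crank '[[0,-8,0,-0.23,0,0.66,0],[0,-8,0,-0.23,0,0.66,0],[0,-8,0,-0.23,0,0.66,0],[0,0,0,0,0,0,0]]';python3 -m crank '[[0,-8,0,-0.23,0,0.68,0],[0,-8,0,-0.23,0,0.68,0],[0,0,0,0,0,0,0]]';python3 - <<'E'
from h import *
r=np.array([0,46,-16.6]);r2=R.from_euler('x',-40,degrees=True).apply(r)
need(np.array([605,203,203])+r2,90,-40)
E
```

```text
time: 15.75
position: [602.8, 242.1, 176.6]
eef_rot: [0.689, 0.693, -0.151, 0.146]
wrist_force: [-1.0, 0.7, -2.7]
gripper_width: 65.2
grip_force: 67.8
time: 16.05
position: [603.4, 230.1, 166.4]
eef_rot: [0.662, 0.666, -0.245, 0.24]
wrist_force: [-0.6, -0.2, -4.2]
gripper_width: 65.0
grip_force: 67.9
t 16.1 pos [603.4 230.1 166.4] F [-0.6 -0.2 -4.2] w 65 turn [-0.3  0.1  0.4] shift cm now-axes [0.17 0.16 0.6 ] after-turn axes [0.17 0.16 0.6 ]
```

```bash
python3 -m crank '[[0,0,0,0,0,0,1],[0,0,0,0,0,0,1],[0,0,0,0,0,0,1],[0,0,0,0,0,0,1]]';python3 -m crank '[[0,0,0,0,0,-2,1],[0,0,0,0,0,-4,1],[0,0,0,0,0,-4,1],[0,0,0,0,0,-2,1],[0,0,0,0,0,0,1]]'; cat > view.py <<'E'
from h import *
import sys
o,n=sys.argv[1],sys.argv[2];a=list(map(int,sys.argv[3:7]))
p,d=ctrl.read_camera(n);c=p[a[2]:a[3],a[0]:a[1]];f=600/max(c.shape)
cv2.imwrite("pics/"+o,cv2.resize(c,None,fx=f,fy=f,interpolation=cv2.INTER_CUBIC)[:,:,::-1])
E
python3 view.py c1.png scene 200 500 180 400; python3 -c "
from h import *
need((500,249,260),90)"
```

```text
time: 16.45
position: [605.7, 228.2, 173.8]
eef_rot: [0.666, 0.664, -0.24, 0.242]
wrist_force: [-0.3, -0.3, 0.2]
gripper_width: 85.4
grip_force: 0.0
time: 16.95
position: [605.4, 307.6, 266.9]
eef_rot: [0.665, 0.665, -0.238, 0.242]
wrist_force: [-0.3, -1.2, -0.4]
gripper_width: 85.5
grip_force: 0.0
t 17.0 pos [605.6 306.6 264.7] F [-0.4 -0.2  0.1] w 85 turn [ 0.2 39.8 -0.1] shift cm now-axes [ -4.14 -10.56   4.03] after-turn axes [ -5.76 -10.56   0.47]
```

View pics/c1.png

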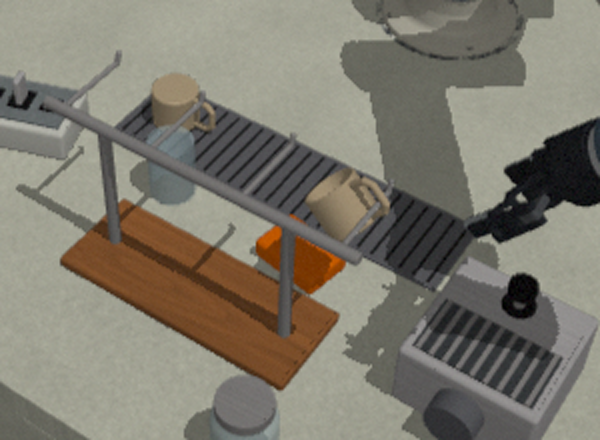

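Cup B hangs on hook 3 by its handle (px (345,200)), swinging out; knob is out (520,290). Picture budget is used up, so I continue numerically. Go to cup A.

```bash
python3 -m crank '[[0,8,0,0,-2,0,1],[0,8,0,0,-2.5,0,1],[0,8,0,0,-2.5,0,1],[0,8,0,0,-2.5,0,1],[0,7.8,0,0,-2.5,0,1]]'>/dev/null;python3 -m crank '[[0,0,0,-3,-2,0,1],[0,0,0,-5,-1.5,0,1],[0,0,0,-5,0,1,1],[0,0,0,-5,0,1,1],[0,0,0,-5,0,1,1]]'>/dev/null;python3 -m crank '[[0,0,0,-5,0,1,1],[0,0,0,-5,0,1,1],[0,0,0,-5,0,0,1],[0,0,0,-5,0,0,1],[0,0,0,0,0,0,1]]'>/dev/null;python3 - <<'E'
from h import *
need((452,-175,200),90)
for n in("scene","side"):
    p,d=ctrl.read_camera(n);W=cloud(d,ctrl.camera_model(n));hsv=cv2.cvtColor(p,cv2.COLOR_RGB2HSV)
    c=(hsv[...,0]<25)&(hsv[...,1]>40)
    q=W[box(W,(380,530,-300,-60,8,70))&c];t=q[q[:,2]>57]
    print(n,"A",q.min(0).round(),q.max(0).round(),"top",t.min(0).round(),t.max(0).round())
    q=W[box(W,(540,690,100,280,90,235))&c];print(n,"B hung",len(q),np.median(q,0).round(),q.min(0).round(),q.max(0).round())
E
```

```text
t 18.5 pos [ 448.4 -122.6  213.4] F [0.7 0.6 0.2] w 85 turn [-0.1  0.2 -0.6] shift cm now-axes [-5.23  0.42  1.36] after-turn axes [-5.24  0.36  1.34]
scene A [ 416. -238.   10.] [ 487. -137.   69.] top [ 418. -238.   57.] [ 485. -146.   69.]
scene B hung 884 [618. 167. 194.] [571. 116. 100.] [690. 216. 235.]
side A [ 415. -239.    9.] [ 482. -136.   65.] top [ 416. -239.   57.] [ 481. -147.   65.]
side B hung 1487 [597. 174. 200.] [569. 132.  93.] [681. 214. 235.]
```

```bash
python3 -m crank '[[0,0,0,-2.5,0.4,0.5,1],[0,0,0,-2,0,0.5,1],[0,0,0,0,0,0,1]]'>/dev/null;cat > cupA.py <<'E'
from h import *
p,d=ctrl.read_camera("wrist");W=cloud(d,ctrl.camera_model("wrist"))
s=ctrl.state();x,y=452,-202
hsv=cv2.cvtColor(p,cv2.COLOR_RGB2HSV);warm=(p[...,0].astype(int)-p[...,2]>15)
top=(box(W,(x-75,x+75,y-75,y+75,57,75))&warm).astype(np.uint8)
top=cv2.morphologyEx(top,cv2.MORPH_OPEN,np.ones((15,15)))
cs=max(cv2.findContours(top,0,1)[0],key=cv2.contourArea);(u,v),r=cv2.minEnclosingCircle(cs)
c=ray("wrist",u,v,62)
k=(box(W,(x-110,x+110,y-110,y+110,10,75))&warm).astype(np.uint8)
q=W[k>0];rr=np.hypot(q[:,0]-c[0],q[:,1]-c[1]);h=q[(rr>48)&(rr<75)];m=h.mean(0)
print("px",u,v,r,"c",c.round(1),"handle",len(h),m.round(1),"az",np.degrees(np.arctan2(m[1]-c[1],m[0]-c[0])).round(1),"rmax",rr.max().round())
for n in("scene","side"):
    p,d=ctrl.read_camera(n);W=cloud(d,ctrl.camera_model(n));c=(p[...,0].astype(int)-p[...,2]>15)
    q=W[box(W,(540,690,100,280,90,245))&c];print(n,"B hung",len(q),np.median(q,0).round(),np.percentile(q,[2,98],axis=0).round())
E
python3 cupA.py;python3 -c "
from h import *
need((452,-202,60),90)"
```

```text
px 316.0 267.5 42.32326126098633 c [ 449.1 -203.9   62. ] handle 304 [ 447.8 -146.2   53.2] az 91.3 rmax 66.0
scene B hung 811 [618. 197. 184.] [[584. 145. 132.]
 [685. 218. 224.]]
side B hung 1660 [598. 186. 187.] [[570. 152. 140.]
 [634. 212. 229.]]
t 19.1 pos [ 454.5 -160.5  205.9] F [-0.5 -0.  -0.1] w 85 turn [0.  0.1 0. ] shift cm now-axes [-4.11 -0.26 14.6 ] after-turn axes [-4.15 -0.25 14.59]
```

```bash
python3 -m crank '[[0,0,0,-2.2,-0.4,3,1],[0,0,0,-2,0,4,1],[0,0,0,0,0,4,1],[0,0,0,0,0,3.5,1],[0,0,0,0,0,0,1]]' >/dev/null;python3 -m crank '[[0,0,0,0,0,0,1]]' >/dev/null;python3 cupA.py; python3 -c "
from h import *
need((451,-203,12),90)"
```

```text
px 317.914306640625 284.1852722167969 83.04449462890625 c [ 449.6 -201.4   62. ] handle 725 [ 448.2 -147.3   55.3] az 91.5 rmax 61.0
scene B hung 740 [620. 182. 188.] [[587. 147. 158.]
 [685. 214. 226.]]
side B hung 2137 [600. 218. 176.] [[571. 169. 130.]
 [634. 225. 221.]]
t 19.8 pos [ 452.2 -204.8   64.4] F [-0.3 -0.1  0.5] w 85 turn [0.3 0.3 0. ] shift cm now-axes [ 0.21 -0.14  5.24] after-turn axes [ 0.18 -0.12  5.24]
```

```bash
python3 -m crank '[[0,0,0,0.2,-0.2,1.6,1],[0,0,0,0,0,1.8,1],[0,0,0,0,0,1.8,1],[0,0,0,0,0,0,1],[0,0,0,0,0,0,0.4]]';python3 -m crank '[[0,0,0,0,0,0,0],[0,0,0,0,0,0,0],[0,0,0,0,0,0,0],[0,0,0,0,0,0,0]]';python3 -m crank '[[0,0,0,0,0,-2,0],[0,0,0,0,0,-4,0],[0,0,0,0,0,-4,0],[0,0,0,0,0,-4,0],[0,0,0,0,0,0,0]]'; python3 -m crank '[[0,0,0,0,0,-4,0],[0,0,0,0,0,0,0],[0,0,0,0,0,0,0]]';python3 -c "
from h import *
need((545,-233,201.5),90)"
```

```text
time: 20.3
position: [448.5, -202.7, 9.3]
eef_rot: [0.707, 0.707, -0.001, 0.001]
wrist_force: [-0.2, -0.0, 0.3]
gripper_width: 73.2
grip_force: 0.0
time: 20.7
position: [449.3, -203.2, 10.6]
eef_rot: [0.707, 0.707, -0.001, 0.002]
wrist_force: [0.1, 0.5, 5.3]
gripper_width: 65.3
grip_force: 67.7
time: 21.2
position: [450.8, -203.4, 155.8]
eef_rot: [0.707, 0.707, 0.0, 0.006]
wrist_force: [-0.2, -0.6, -1.1]
gripper_width: 65.5
grip_force: 67.5
time: 21.5
position: [448.7, -202.2, 188.8]
eef_rot: [0.707, 0.707, -0.001, 0.001]
wrist_force: [-0.4, 0.9, -1.4]
gripper_width: 65.1
grip_force: 68.1
t 21.5 pos [ 448.7 -202.2  188.8] F [-0.4  0.9 -1.4] w 65 turn [ 0.   0.2 -0. ] shift cm now-axes [-3.08  9.63 -1.25] after-turn axes [-3.08  9.63 -1.27]
```

```bash
python3 -m crank '[[0,0,1,-1,2,-0.7,0],[0,0,0,-1,3,0,0],[0,0,0,-1,3,0,0],[0,0,0,0,1.6,0,0],[0,0,0,0,0,0,0]]'>/dev/null; python3 -m crank '[[0,0,0,0,0,0,0],[0,0,0,0,0,0,0]]'>/dev/null; python3 -c "
from h import *
need((545,-233,195.6),90)
for n in ('scene','side','wrist'):
    p,d=ctrl.read_camera(n);W=cloud(d,ctrl.camera_model(n));c=(p[...,0].astype(int)-p[...,2]>15)
    q=W[box(W,(505,572,-194,-150,180,250))&c];print(n,'handle',len(q),np.percentile(q,[2,50,98],axis=0).round() if len(q) else 0)
    q=W[box(W,(574,665,-215,-160,195,232))&~c];print('hook',len(q),np.median(q,0).round(1) if len(q) else 0)
"
```

```text
t 22.2 pos [ 543.2 -233.3  195.5] F [ 0.9 -0.6 -1.7] w 65 turn [-0.1  0.2 -1. ] shift cm now-axes [ 0.03  0.18 -0.01] after-turn axes [ 0.03  0.18 -0.01]
scene handle 88 [[ 540. -193.  196.]
 [ 545. -177.  227.]
 [ 549. -167.  244.]]
hook 90 [ 617.8 -187.   212.9]
side handle 97 [[ 538. -192.  205.]
 [ 541. -173.  232.]
 [ 546. -168.  244.]]
hook 153 [ 617.3 -187.5  211.8]
wrist handle 2779 [[ 539. -194.  230.]
 [ 543. -182.  243.]
 [ 547. -171.  246.]]
hook 4419 [ 615.2 -188.7  213.8]
```

Loop centre ≈(543,−187.5,218), aligned with hook 0 (y −187). Insert, tilt 40° about the hook, release.

```bash
python3 -m crank '[[0,0,0,0,1.5,0,0],[0,0,0,0,1.5,0,0],[0,0,0,0,0,0,0]]'; python3 -m crank '[[0,0,0,0,1.7,0,0],[0,0,0,0,1.5,0,0],[0,0,0,0,0,0,0],[0,0,0,0,0,0.2,0]]';python3 -m crank '[[0,8,0,0.31,0,0.66,0],[0,8,0,0.31,0,0.66,0],[0,8,0,0.31,0,0.66,0],[0,0,0,0,0,0,0]]';python3 -m crank '[[0,8,0,0.31,0,0.68,0],[0,8,0,0.31,0,0.68,0],[0,0,0,0,0,0,0],[0,0,0,0,0,0,0]]'; python3 -c "
from h import *
r=np.array([0,-46,-22.4]);r2=R.from_euler('x',40,degrees=True).apply(r)
need(np.array([605,-187,204])+r2,90,40)"
```

```text
time: 22.65
position: [574.7, -233.9, 196.1]
eef_rot: [0.713, 0.701, -0.001, 0.001]
wrist_force: [-0.1, 0.0, -2.0]
gripper_width: 65.1
grip_force: 67.8
time: 23.05
position: [605.5, -234.7, 194.6]
eef_rot: [0.713, 0.701, -0.001, 0.001]
wrist_force: [-0.7, 0.3, -3.3]
gripper_width: 65.5
grip_force: 67.8
time: 23.45
position: [604.0, -225.6, 171.9]
eef_rot: [0.7, 0.683, 0.147, -0.148]
wrist_force: [-0.3, 0.5, -3.0]
gripper_width: 65.3
grip_force: 67.9
time: 23.85
position: [606.3, -211.1, 166.5]
eef_rot: [0.672, 0.659, 0.241, -0.237]
wrist_force: [0.6, 0.4, -2.3]
gripper_width: 64.7
grip_force: 67.9
t 23.9 pos [ 606.3 -211.1  166.5] F [ 0.6  0.4 -2.3] w 65 turn [ 0.6  0.4 -0.9] shift cm now-axes [-0.34 -0.14  0.92] after-turn axes [-0.34 -0.13  0.92]
```

```bash
python3 -m crank '[[0,0,0,-0.4,0,0.45,0],[0,0,0,0,0,0,0]]'|sed -n 2,4p; python3 -m crank '[[0,0,0,0,0,0,1],[0,0,0,0,0,0,1],[0,0,0,0,0,0,1],[0,0,0,0,0,0,1]]'|sed -n 2,5p;python3 -m crank '[[0,0,0,0,0,-2,1],[0,0,0,0,0,-4,1],[0,0,0,0,0,-4,1],[0,0,0,0,0,-2,1],[0,0,0,0,0,0,1]]'; cat > hung.py <<'E'
from h import *
need((500,-300,260),90)
for n in("scene","side"):
    p,d=ctrl.read_camera(n);W=cloud(d,ctrl.camera_model(n));c=(p[...,0].astype(int)-p[...,2]>15)
    for nm,a,b in(("A",-260,-90),("B",100,280)):
        q=W[box(W,(540,690,a,b,90,245))&c];print(n,nm,len(q),np.median(q,0).round() if len(q) else 0,np.percentile(q,[2,98],axis=0).round().tolist() if len(q) else 0)
    q=W[box(W,(520,600,-170,-80,83,97))];print("tumbler",len(q),np.median(q,0).round());q=W[box(W,(520,590,330,400,115,150))];print("knob top",len(q),np.percentile(q,80,axis=0).round())
E
python3 hung.py
```

```text
position: [606.9, -210.3, 162.2]
eef_rot: [0.671, 0.66, 0.242, -0.237]
wrist_force: [-0.0, -0.2, -1.8]
position: [606.7, -211.2, 161.4]
eef_rot: [0.671, 0.659, 0.243, -0.238]
wrist_force: [0.4, 0.2, -0.3]
gripper_width: 85.3
time: 24.95
position: [605.2, -290.2, 255.6]
eef_rot: [0.671, 0.659, 0.243, -0.236]
wrist_force: [-0.0, -0.4, -0.6]
gripper_width: 85.0
grip_force: 0.0
t 24.9 pos [ 605.2 -290.2  255.6] F [-0.  -0.4 -0.6] w 85 turn [  0.6 -39.6  -1. ] shift cm now-axes [ -0.61 -10.5   -1.13] after-turn axes [ -0.98 -10.52  -0.44]
scene A 891 [ 605. -146.  180.] [[573.0, -188.0, 145.0], [640.0, -104.0, 231.0]]
scene B 780 [620. 189. 185.] [[587.0, 145.0, 136.0], [686.0, 216.0, 225.0]]
tumbler 249 [ 561. -121.   90.]
knob top 196 [567. 377. 136.]
side A 946 [ 604. -173.  160.] [[572.0, -194.0, 131.0], [635.0, -125.0, 225.0]]
side B 2039 [600. 211. 178.] [[571.0, 164.0, 129.0], [633.0, 219.0, 222.0]]
tumbler 511 [ 561. -124.   89.]
knob top 617 [561. 378. 135.]
```

Both cups hang; tumbler stands, knob out. Go push the knob in.

```bash
python3 -m crank '[[0,-8,0,0,-2,0,0],[0,-8,0,0,-2.5,0,0],[0,-8,0,0,-2.5,0,0],[0,-8,0,0,-2.5,0,0],[0,-7.6,-1,0,-2.5,0,0]]'>/dev/null;python3 -m crank '[[0,0,0,3,0,0,0],[0,0,0,5,0,0,0],[0,0,0,5,0,0,0],[0,0,0,5,0,0,0],[0,0,0,5,0,0,0]]'>/dev/null;python3 -m crank '[[0,0,0,5,0,0,0],[0,0,0,5,0,0,0],[0,0,0,5,0,0,0],[0,0,0,5,0,0,0],[0,0,0,5,0,0,0]]'>/dev/null;python3 -m crank '[[0,0,0,5,0,0,0],[0,0,0,5,0,0,0],[0,0,0,5,0,0,0],[0,0,0,2,0,0,0],[0,0,0,0,0,0,0]]'>/dev/null; python3 -c "
from h import *
need((553,367,145),90)"; python3 hung.py|grep -v need
```

```text
t 27.1 pos [483.4 367.1 251.9] F [ 0.3 -0.4  0.5] w 0 turn [-0.2 -0.1  0.3] shift cm now-axes [-0.06  6.99 10.67] after-turn axes [-1.000e-02  6.960e+00  1.069e+01]
t 27.1 pos [483.4 367.1 251.9] F [ 0.3 -0.4  0.5] w 0 turn [-0.2 -0.1  0.3] shift cm now-axes [-66.72   1.31  -0.89] after-turn axes [-66.71   1.66  -0.81]
scene A 878 [ 605. -147.  179.] [[573.0, -189.0, 144.0], [638.0, -105.0, 232.0]]
scene B 823 [618. 199. 183.] [[585.0, 145.0, 132.0], [685.0, 219.0, 224.0]]
tumbler 250 [ 560. -121.   90.]
knob top 196 [569. 377. 136.]
side A 0 0 0
side B 1757 [602. 208. 181.] [[571.0, 166.0, 130.0], [633.0, 221.0, 222.0]]
tumbler 0 [nan nan nan]
knob top 615 [561. 378. 135.]
  return _methods._mean(a, axis=axis, dtype=dtype,
  ret = um.true_divide(
```

```bash
python3 -m crank '[[0,0,0,0,3.5,2.5,0],[0,0,0,0,3.4,2.5,0],[0,0,0,0,0,3,0],[0,0,0,0,0,2.7,0],[0,0,0,0,0,0,0]]'|sed -n 2p;python3 -m crank '[[0,0,0,0,0,1.5,0],[0,0,0,0,0,1,0],[0,0,0,0,0,0.8,0],[0,0,0,0,0,0.8,0],[0,0,0,0,0,0,0]]'|sed -n 2,4p
```

```text
position: [553.1, 361.5, 142.4]
position: [555.1, 364.8, 107.8]
eef_rot: [0.707, 0.707, 0.002, -0.001]
wrist_force: [0.9, 0.3, 0.3]
```

```bash
python3 -m crank '[[0,0,0,0,0,0.5,0],[0,0,0,0,0,0,0]]'|sed -n 2,4p;python3 -m crank '[[0,0,0,0,0,0.4,0],[0,0,0,0,0,0,0],[0,0,0,0,0,0,0]]'|sed -n 2,4p
```

```text
position: [555.4, 365.0, 107.2]
eef_rot: [0.707, 0.707, 0.004, -0.0]
wrist_force: [-6.1, -3.7, 14.6]
position: [555.6, 365.2, 107.1]
eef_rot: [0.707, 0.707, 0.005, 0.0]
wrist_force: [-11.4, -6.9, 28.6]
```

```bash
python3 -m crank '[[0,0,0,0,0,-2,0],[0,0,0,0,-2,-3,0],[0,0,0,-3,-3,-4,0],[0,0,0,-4,-2,-2,0],[0,0,0,0,0,0,0]]'|sed -n 2,4p;python3 - <<'E'
from h import *
for n in("wrist","side","scene"):
    p,d=ctrl.read_camera(n);W=cloud(d,ctrl.camera_model(n));q=W[box(W,(530,576,345,390,112,150))];print(n,len(q),np.percentile(q,[50,95],axis=0).round(1) if len(q) else 0)
need((480,-420,190),90)
E
```

```text
position: [488.8, 296.6, 208.3]
eef_rot: [0.708, 0.706, 0.005, 0.001]
wrist_force: [0.6, 0.4, 0.7]
wrist 2702 [[552.9 367.9 117.8]
 [566.4 381.1 119. ]]
side 549 [[552.6 367.9 119.6]
 [566.5 381.2 121.5]]
scene 168 [[557.8 368.5 119.6]
 [570.7 381.9 123.7]]
t 29.3 pos [489.  298.8 202.1] F [ 0.3  0.8 -0.4] w 0 turn [ 0.1 -0.2 -0.1] shift cm now-axes [-71.89  -0.84   0.93] after-turn axes [-71.88  -0.9    1.21]
```

Knob is in (≈119.6 mm). Travel to the +y (open) side of the window lever.

```bash
python3 -m crank '[[0,0,0,-3,-0.5,0,0],[0,0,0,-5,0,0,0],[0,0,0,-5,0,0,0],[0,0,0,-5,0,0,0],[0,0,0,-5,0,0,0]]'>/dev/null;python3 -m crank '[[0,0,0,-5,0,0,0],[0,0,0,-5,0,0,0],[0,0,0,-5,0,0,0],[0,0,0,-5,0,0,0],[0,0,0,-5,0,0,0]]'>/dev/null;python3 -m crank '[[0,0,0,-5,0,0,0],[0,0,0,-5,0,0,0],[0,0,0,-4,0,0,0],[0,0,8,-2,0,0,0],[0,0,8,0,0,0,0]]'>/dev/null;python3 -m crank '[[0,0,8,0,0,0,0],[0,0,8,0,0,0,0],[0,0,8,0,0,0,0],[0,0,8,0,0,0,0],[0,0,8,0,0,0,0]]'>/dev/null;python3 -m crank '[[0,0,8,0,0,0,0],[0,0,7.5,0,0,0,0],[0,0,0,0,0,0,0]]'>/dev/null;python3 -c "
from h import *
need((576,-335,130),18.5)"
```

```text
t 31.6 pos [ 484.1 -341.   197.8] F [ 0.  -0.2 -0.4] w 0 turn [-0.3 -0.  -0.1] shift cm now-axes [8.91 2.38 6.77] after-turn axes [8.91 2.35 6.78]
```

```bash
python3 -m crank '[[0,0,0,4,1.2,1,0],[0,0,0,4,1.1,2,0],[0,0,0,0.9,0,3,0],[0,0,0,0,0,3,0],[0,0,0,0,0,0,0]]'>/dev/null;python3 -m crank '[[0,0,0,0,0,2.5,0],[0,0,0,0,0,2.2,0],[0,0,0,0,0,0,0],[0,0,0,0,0,0,0]]'>/dev/null;python3 lev.py|grep side; python3 -c "
from h import *
need((577.5,-339.6,60),18.5)"
```

```text
side 58 9 s [-8.8  2.6 31.4] V 66.0
side 64 5 s [-2.4  0.5  2.7] V 106.0
side 70 5 s [-0.7  1.2 29.9] V 94.0
side 76 14 s [-2.2 40.5 43.7] V 81.0
side 82 7 s [-3.2  0.4 42.5] V 90.0
side 88 17 s [-3.3 30.2 44.4] V 85.0
side 94 12 s [-5.9 15.  44.5] V 86.5
side 100 10 s [30.1 41.7 43.7] V 80.0
side 106 4 s [41.6 42.6 43.9] V 78.5
t 32.6 pos [ 576.2 -335.2   66. ] F [0.7 0.  1.3] w 0 turn [-0.  -0.3 -0. ] shift cm now-axes [-0.02  0.46  0.6 ] after-turn axes [-0.02  0.46  0.6 ]
```

```bash
python3 -m crank '[[0,0,0,0,0.6,0.6,0],[0,0,0,0,0.8,0,0],[0,0,0,0,0.7,0,0],[0,0,0,0,0.4,0,0],[0,0,0,0,0,0,0]]'|sed -n 2,4p;python3 -c "
from h import *
s=ctrl.state();print('s',(np.array(s['position'])-[587,-368,0])@[-.317,.948,0])"; python3 lev.py
```

```text
position: [583.3, -358.9, 57.4]
eef_rot: [0.987, 0.16, 0.001, -0.002]
wrist_force: [-1.1, 1.3, 1.3]
s 9.808204764678015
side 58 13 s [-15.8   8.6  35.2] V 37.0
side 64 3 s [14.7 15.6 15.8] V 78.0
side 70 11 s [-4.4 19.1 20.7] V 65.0
side 76 16 s [-5.2 19.8 22.5] V 69.0
side 82 20 s [-2.3 20.3 25. ] V 58.5
side 88 22 s [-6.5 20.6 24.4] V 48.5
side 94 19 s [-7.9 20.3 24.3] V 57.0
side 100 15 s [13.8 22.1 24.1] V 39.0
side 106 2 s [-0.4  7.1 14.5] V 86.0
scene 58 38 s [-41.5   0.6  22.6] V 28.5
scene 64 6 s [-6.5 -2.6 12.9] V 82.5
scene 70 13 s [-5.8  6.1 17.7] V 89.0
scene 76 13 s [-3.2 14.8 23.2] V 63.0
scene 82 17 s [-8.7 11.1 25.6] V 40.0
scene 88 22 s [-7.8 15.2 26.4] V 47.5
scene 94 21 s [-11.2   2.8  26.4] V 54.0
scene 100 15 s [-3.6  8.6 25.2] V 50.0
scene 106 15 s [-0.8 19.3 27.9] V 24.0
scene 112 8 s [-15.6  11.5  35.4] V 26.0
```

```bash
python3 -m crank '[[0,0,0,0,0.25,0,0],[0,0,0,0,0,0,0],[0,0,0,0,0,0,0],[0,0,0,0,0,0,0],[0,0,0,0,0,0,0]]'|sed -n 2,4p;python3 - <<'E'
from h import *
st=ctrl.state();p,d=ctrl.read_camera("wrist");W=cloud(d,ctrl.camera_model("wrist"))-np.array([587,-368,0])
s=W@np.array([-.317,.948,0]);a=W@np.array([.948,.317,0]);print("tcp s",(np.array(st["position"])-[587,-368,0])@[-.317,.948,0])
V=p.max(2)
for z in range(60,108,4):
    k=(a>5)&(a<17)&(abs(s)<40)&(W[...,2]>=z)&(W[...,2]<z+4)
    for nm,kk in(("light",k&(V>75)),("dark",k&(V<=75))):
        if kk.sum()>5:print(z,nm,kk.sum(),np.percentile(s[kk],[5,50,95]).round(1))
E
```

```text
position: [584.0, -360.5, 57.3]
eef_rot: [0.987, 0.16, 0.001, -0.002]
wrist_force: [-1.2, 1.0, 1.5]
tcp s 8.07909870795214
60 light 113 [-9.7 -4.3 -1.6]
60 dark 6 [-16.7  -2.2  10.2]
64 light 109 [-10.6  -5.4  -2.4]
68 light 130 [-11.4  -5.8  -3.1]
72 light 166 [-12.   -5.3  11.9]
72 dark 12 [3.9 8.3 9.4]
76 light 296 [-12.1  -3.1  14.9]
76 dark 122 [-3.2  8.  19.4]
80 light 297 [-12.8  -4.8  13.9]
80 dark 205 [-4.4  8.  20.5]
84 light 312 [-13.5  -6.1  13.4]
84 dark 274 [-4.5  8.5 20.9]
88 light 346 [-14.6  -6.7  13.9]
88 dark 243 [-4.7  8.3 20.8]
92 light 441 [-16.1  -7.7  13.4]
92 dark 284 [-4.6  7.8 20.8]
96 light 600 [-15.8 -10.3  13.2]
96 dark 314 [-4.6  8.2 20.8]
100 light 201 [ 2.   9.7 14. ]
100 dark 119 [-4.9  8.2 21.2]
104 light 281 [ 2.3  9.6 14. ]
104 dark 143 [6.5 7.9 9.4]
```

Lean only ≈0.23; push 5 mm more and hold.

```bash
python3 -m crank '[[0,0,0,0,0.5,0,0],[0,0,0,0,0,0,0],[0,0,0,0,0,0,0],[0,0,0,0,0,0,0],[0,0,0,0,0,0,0]]'|sed -n 2,4p;cat > wl.py <<'E'
from h import *
st=ctrl.state();p,d=ctrl.read_camera("wrist");W=cloud(d,ctrl.camera_model("wrist"))-np.array([587,-368,0])
s=W@np.array([-.317,.948,0]);a=W@np.array([.948,.317,0]);print("tcp s",(np.array(st["position"])-[587,-368,0])@[-.317,.948,0])
zs=np.arange(60,98,2);e=[]
for z in zs:
    k=(a>5)&(a<17)&(abs(s)<40)&(W[...,2]>=z)&(W[...,2]<z+2)&(p.max(2)>75);e.append(np.percentile(s[k],3) if k.sum()>10 else np.nan)
e=np.array(e);o=~np.isnan(e);print(e.round(1),"lean",np.arctan(np.polyfit(zs[o],e[o],1)[0]))
E
python3 wl.py
```

```text
position: [585.7, -365.1, 57.1]
eef_rot: [0.987, 0.16, 0.001, -0.002]
wrist_force: [-0.4, 3.1, 0.1]
tcp s 3.202694001832831
[-11.3 -13.  -13.  -13.7 -14.2 -15.7 -16.  -16.  -16.8 -17.6 -18.1 -19.1
 -19.5 -19.4 -20.7 -21.6 -23.1 -22.7 -20.7] lean -0.29472152760753856
```

```bash
python3 -m crank '[[0,0,0,0,0.15,0,0],[0,0,0,0,0,0,0],[0,0,0,0,0,0,0],[0,0,0,0,0,0,0],[0,0,0,0,0,0,0]]'|sed -n 2,4p;python3 wl.py; python3 -m crank '[[0,0,0,0,0,0,0],[0,0,0,0,0,0,0],[0,0,0,0,0,0,0],[0,0,0,0,0,0,0],[0,0,0,0,0,0,0]]'|sed -n 2,4p
```

```text
position: [586.1, -366.7, 57.2]
eef_rot: [0.987, 0.16, 0.001, -0.002]
wrist_force: [-1.7, 3.4, -0.8]
tcp s 1.5209242326116639
[-12.7 -13.5 -14.1 -14.9 -15.9 -16.4 -17.3 -17.8 -18.2 -18.2 -20.  -20.4
 -20.9 -22.3 -22.4 -23.6 -25.3 -24.  -21.2] lean -0.3096103872386198
position: [586.1, -366.7, 57.3]
eef_rot: [0.987, 0.16, 0.001, -0.002]
wrist_force: [-0.8, 4.1, -0.7]
```

Lean ≈0.35 held >1 s (3.5–4 N). Release and retreat, then verify.

```bash
python3 -m crank '[[0,0,0,0,-2,0,0],[0,0,0,0,-1.5,-1,0],[0,0,0,-2,0,-4,0],[0,0,0,-4,0,-4,0],[0,0,0,-4,0,-3,0]]'|sed -n 2,4p;python3 -m crank '[[0,0,0,-4,0,0,0],[0,0,0,0,0,0,0],[0,0,0,0,0,0,0],[0,0,0,0,0,0,0]]'|sed -n 2,4p; python3 lev.py; python3 hung.py
```

```text
position: [484.4, -365.1, 175.5]
eef_rot: [0.987, 0.161, 0.002, 0.0]
wrist_force: [-0.1, -1.7, 0.9]
position: [447.0, -376.9, 172.3]
eef_rot: [0.987, 0.16, 0.001, -0.001]
wrist_force: [0.8, -0.8, -0.9]
side 58 25 s [-2.7  3.2 16.5] V 92.0
side 64 20 s [-2.5  1.1  2.5] V 107.0
side 70 15 s [-1.3  0.2  3.1] V 108.0
side 76 17 s [-2.8 -0.3  3. ] V 109.0
side 82 19 s [-3.7  0.2  3.3] V 108.0
side 88 17 s [-3.6 -0.6  2.7] V 109.0
side 94 22 s [-8.  -1.5  2.1] V 135.0
scene 58 37 s [-43.4  -5.   29. ] V 54.0
scene 64 11 s [-19.5   1.3  14.3] V 100.0
scene 70 10 s [-7.8  0.9  4.5] V 103.0
scene 76 9 s [-1.2  2.1  3.1] V 104.0
scene 82 4 s [-0.1  1.5  2.7] V 107.0
scene 88 12 s [-4.8  1.5  4.6] V 108.0
scene 94 17 s [-7.4 -0.7  2.4] V 143.0
scene 100 4 s [-2.6 -0.8  3.2] V 147.0
t 36.4 pos [ 447.3 -376.4  171.8] F [ 0.3 -0.9  0.2] w 0 turn [ -0.1  -0.2 -71.5] shift cm now-axes [ 7.44 -5.6  -8.79] after-turn axes [ 7.64  5.27 -8.82]
scene A 737 [ 609. -172.  178.] [[575.0, -205.0, 124.0], [641.0, -151.0, 221.0]]
scene B 860 [618. 203. 182.] [[584.0, 145.0, 132.0], [685.0, 222.0, 223.0]]
tumbler 252 [ 560. -121.   90.]
knob top 146 [565. 376. 122.]
side A 993 [ 603. -177.  166.] [[573.0, -205.0, 125.0], [635.0, -150.0, 221.0]]
side B 2060 [599. 213. 177.] [[571.0, 166.0, 129.0], [633.0, 221.0, 222.0]]
tumbler 509 [ 561. -124.   89.]
knob top 525 [561. 376. 121.]
```

```bash
python3 -c "
from plant import ctrl
print(ctrl.finish_job())"
```

```text
the job is handed in; nothing more can be done
None
```

The job is handed in with every step done in the required order, but no verdict came back. By the last camera readings both cups hang (hooks 0 and 3), the knob is in, the lever is back upright and the tumbler still stands.

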